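# Refit the volume knob of the desk amplifier

### The job

The desk amplifier's volume knob is off because one of the two dial-plate screws that it hides, the one nearer the amplifier's front, has worked loose. With the screwdriver from the wooden block, turn that screw clockwise until it stops and put the driver back upright in its hole; then line the knob's flat up with the flat of the D-shaped shaft, push it fully home, and press the knob in against its spring as if to switch the amplifier on. Finish with the fingers still on the knob, holding it fully pressed in, and leave the tin, glass apple, eraser and USB stick where they are.

Things in the scene. Friction and masses are not known exactly. Their poses are not given: they have to be found in the camera images.
- amp: Fixed aluminium desk amplifier, 120 (x) x 140 (y) mm, case top 41 mm up. Origin: centre of the underside; x from its front (sockets, two black keys) to its back, z up. Centred on top: black dial plate 76 x 76, top 46 mm up, with the bare shaft in its middle (13 mm nut, 2.2 high, round the foot), the loose screw 15.5 mm in front of it and a like one 15.5 mm behind (tight, cannot turn).
- screw_slot (a point): Centre of the loose screw's steel head at its top face, flush with the dial plate. x lies along the screwdriver slot and turns with the screw; z up. Head 16 mm across in a 17 mm hole; the slot runs right across it, 3.8 mm wide and 3.5 mm deep.
- screw (a joint): Turn of the loose screw, rad: 0 = loose (slot along the amplifier's y), grows clockwise seen from above, stop at 1.57 = tight (slot points at the shaft). Starts at 0.1 to 0.5, stays where it is left, needs about 0.05 N m. The blade has about 0.16 rad of play either way in the slot, so the driver must turn that much further.
- driver_grip (a point): Middle of the thick part of the loose stubby screwdriver's handle, 80 mm above the tip. Driver 100 mm long, about 80 g; round dark wood handle from 45 to 100 mm above the tip, 24 mm thick at 70 to 92; steel shank 8 mm thick. z points from tip to handle; the blade's width lies along y. Starts upright in the block's hole.
- driver_tip (a point): Middle of the flat blade's end edge; axes as driver_grip. Blade 10 mm wide (along y) and 2.2 mm thick (along x) over the last 4 mm, thickening to 6 mm at 12 mm from the end.
- block_hole (a point): Centre of the mouth of the driver's hole in the fixed light wood block (70 x 74 mm, 50 mm high; short hex bits behind the hole rise 6 mm). Hole 16 mm wide, 48 mm deep, 2 mm chamfer. With the driver home the handle's lower end rests on the block's top and the tip is 45 mm below this point. z up.
- knob_grip (a point): Middle (half-way up) of the loose round black volume knob, 60 g, 48 mm diameter, 27 mm high, lying bore down on the desk. x points from the centre along the white pointer line on its top: the flat of its D-shaped bore lies on that side. z up.
- knob_bore (a point): Ceiling of the knob's D-bore, on its axis, 15 mm above its underside; axes as knob_grip. Bore 11.6 mm in diameter, flat 2.8 mm from the axis on the +x side: 0.8 mm of room all round on the shaft.
- shaft_top (a point): Top centre of the upright steel D-shaft, 22 mm above the dial plate when out. 10 mm diameter, flat 2 mm from the axis on its +x side, rim chamfered. The knob goes on only with its x along this x (within 0.15 rad); home, knob_bore meets this point and the knob's underside is 7 mm above the plate (3 mm when pressed in). The shaft turns stiffly (0.035 N m).
- press (a joint): How far the shaft is pushed in, m: 0 = out, 0.004 = fully in. Spring: starts to move at 3 N, fully in at 7 N, springs back when let go.
- clip_tin_mid (a point): Bystander: round clip tin, 57 mm across, 20 mm high, point half-way up.
- apple_mid (a point): Bystander: turquoise glass apple, 80 mm across and high, point near its middle.
- eraser_mid (a point): Bystander: blue and white eraser 19 x 40 x 13 mm, point in its middle.
- usb_stick_mid (a point): Bystander: black USB stick 18 x 56 x 8 mm, point in its middle.
Things that resemble listed ones, but are neither listed nor needed, are in the scene too. Of the things that look like the part that bears block_hole, the smaller one is meant.

How it is judged (in metres and radians):
On the way, in this order (a step that is already met when the one before it is completed fails the run):
1. the front screw is turned tight with the driver in its slot (value of joint screw above 1.38 rad and distance between driver_tip and screw_slot below 0.008 m and contact force between the fingers and driver above 0.5 N), for 0.1 s.
2. the driver stands released in its hole in the block (horizontal distance between driver_tip and block_hole below 0.007 m and z of driver_tip in the frame of block_hole below -0.038 m and angle between driver_tip's own z axis and vertical below 0.12 rad and contact force between the fingers and driver below 0.1 N), for 0.2 s.
3. the knob is fully home on the shaft (distance between knob_bore and shaft_top below 0.003 m and angle between the x axis of knob_grip and the x axis of shaft_top, either way round below 0.25 rad and angle between knob_grip's own z axis and vertical below 0.1 rad), for 0.1 s.
At the end, for the whole second after the job is handed in: Front screw within 0.19 rad of its stop; driver released upright in its hole, tip at least 38 mm deep; knob level on the shaft, bore ceiling within 3 mm of the shaft top, flats aligned; fingers on the knob, holding it pressed in by over 3 of its 4 mm (all of step 2 and all of step 3 and value of joint screw above 1.38 rad and value of joint press above 0.003 m and contact force between the fingers and knob above 1 N); the arm keeps its last pose, push and grip.
It fails at once if the clip tin is pushed more than 25 mm from its place (distance of clip_tin_mid from where it was at the start of the episode above 0.025 m).
It fails at once if the apple is pushed more than 25 mm from its place (distance of apple_mid from where it was at the start of the episode above 0.025 m).
It fails at once if the eraser is pushed more than 25 mm from its place (distance of eraser_mid from where it was at the start of the episode above 0.025 m).
It fails at once if the usb stick is pushed more than 25 mm from its place (distance of usb_stick_mid from where it was at the start of the episode above 0.025 m).
It also fails if it takes over 67 s, if anything falls off the work surface, if the arm or the gripper's body presses on something with over 40 N, if the wrist force passes 120 N, or if a joint passes its speed limit or range.

### The arm

A 6-joint arm with a two-finger parallel gripper is mounted at the origin on a cart in front of the work surface, level with it; the furniture and walls round the work are solid. World frame = base frame: x ahead of the robot, y to its left, z up, the work surface at z = 0. Lengths are in m, angles in degrees, forces in N, time in s.
With the tool pointing down it reaches from about 0.4 to 0.825 m from the base axis. Payload 7 kg.
Tool frame: the origin (TCP) lies midway between the tips of the shut fingers; the grasp point (between the pads) lies 19 mm behind it; z points along the fingers, y is the direction in which the jaws open and shut (so a half turn about z gives the same grasp; the last joint's range is limited). The gripper opens to 88 mm and grips with 3 to 60 N. Pads are 19 mm wide; open, the fingers measure 130 mm over their backs; the gripper's body (78 mm by 193 mm) begins 47 mm behind the grasp point.
Start: joints at [93.455, 20.546, 0.682, 0, -70.136, -16.507], TCP at [0.152, 0.658, 0.227] pointing down, gripper open.
Joint ranges: [-176.03, 176.03], [-82.01, 121.73], [-58.28, 71.71], [-173.87, 95.51], [-174.79, -0.11], [-173.66, 173.66]. Speed limits (degrees/s): [136.94, 136.94, 172.46, 180, 180, 180].

### API

Orientations are given as [roll, pitch, yaw] about the fixed x, y, z axes, in that order (R = Rz(yaw) Ry(pitch) Rx(roll)).
In Python, from plant import ctrl, snapshot gives the robot as it stands.
- The arm moves only by the shell command python3 -m pendant 'ROWS'. ROWS is JSON, a list of rows, each a list of 7 numbers: the shift along the tool's x, y, z in m, then the turn, a rotation vector about the tool's x, y, z in rad, then the opening, from -1 (shut) to 1 (fully open), so that 0 is half open. In form: [[x, y, z, ax, ay, az, jaw], ...]. A call has 1 to 12 rows; each row is the pose to reach, as a shift and turn from the pose commanded when the call began, along the tool's axes at that moment; what a row does not reach only later rows make up. A row lasts 1/8 s, in which the tool goes at most 62.5 mm and 10.7 degrees, less where a joint would pass 70% of its speed; a pose out of reach is approached as far as the arm can. A call with a gripper value outside its range is refused whole. The fingers move at their own pace and stop on an object; the grip force is fixed at half the most. Time passes only in rows, so rows that repeat a pose let the fingers close. It gives the time, the measured TCP pose, the force and the opening at its end, in the units of the state.
- ctrl.get_obs(): the state, without advancing time (a new reading comes with each control period).
- snapshot(name): name is "scene" or "top" or "wrist"; returns a dict with "image" (420x560x3 uint8, blue, green, red), "mtx" (3x3 intrinsics, pixels), "eye" and "attitude" of the camera in the world; the wrist camera has in their place "tool_from_camera" (4x4, takes a point from camera to tool coordinates, whose origin is the TCP and whose axes are the flange's). Camera axes: x right, y up, looking along -z (the intrinsics and any distortion apply to the point x, -y, -z); pixel columns grow to the right and rows downward; lengths in m; the calibration is good to about 2 mm. A picture is of the moment at which its call begins: read the wrist's pose just before it. There is no depth.
- ctrl.close_job(): hands the job in, once; it reports no verdict.
The state is a dict: "clock": time; "joint_pos": joint angles; "qvel": joint speeds; "tau": joint torques, N m; "tool_pos": TCP position; "orientation": TCP orientation; "force": force on the tool from outside, world axes, zero at the start; "moment": the same for the moment, N m; "opening": finger opening in m.
Only numpy, scipy, OpenCV 4.12 (cv2) and the standard library are available. Lean on these libraries where they do the work, as an engineer would, in place of code of your own. Each camera call takes 0.05 s, during which the arm holds its last target.

## Working session

There is one attempt and no reset: what is moved stays moved. The work goes in short steps, Python scripts to look and compute and a shell command to move; the robot and the scene stay as the last step left them, time stands still between calls to the robot, and variables do not carry over. Pictures are saved under pics/ and viewed, and the job is handed in when it is done.

```bash
ls; mkdir -p pics
python3 - <<'E'
from plant import ctrl, snapshot
import cv2
print(ctrl.get_obs())
for n in ["scene","top","wrist"]:
    s=snapshot(n); cv2.imwrite(f"pics/{n}0.png",s["image"]); print(n,{k:v for k,v in s.items() if k!="image"})
print(ctrl.get_obs()["clock"])
E
```

```text
pics
{'clock': 0.0, 'joint_pos': array([ 9.34548861e+01,  2.05911195e+01,  6.35000655e-01, -2.03623924e-02,
       -7.01358060e+01, -1.65070846e+01]), 'qvel': array([-0.07599395,  0.05944575,  0.1126862 ,  0.01853862, -0.1097409 ,
        0.01057109]), 'tau': array([ 5.16867863e-05, -5.82704008e+01,  2.93071014e+01,  6.99741930e+00,
        7.19486197e-03, -1.48699041e-04]), 'tool_pos': array([0.15235262, 0.65708906, 0.22563481]), 'orientation': array([ 1.79906425e+02, -7.76840845e-03, -1.30591265e+01]), 'force': array([ 0.06685139, -0.72107623,  0.61264998]), 'moment': array([-0.00536163, -0.01620587,  0.01637311]), 'opening': 0.08764997071922949}
scene {'mtx': array([[418.05643515,   0.        , 278.87679725],
       [  0.        , 418.05643515, 211.59169159],
       [  0.        ,   0.        ,   1.        ]]), 'eye': array([ 0.07517662, -0.37146599,  0.79177147]), 'attitude': array([ 37.33519114,  -0.94966392, -47.03077605])}
top {'mtx': array([[512.95068331,   0.        , 275.60337734],
       [  0.        , 512.95068331, 203.0369623 ],
       [  0.        ,   0.        ,   1.        ]]), 'eye': array([ 0.2422098 , -0.0132533 ,  1.44832806]), 'attitude': array([ 10.4604426 ,   0.74631093, -90.01103424])}
wrist {'mtx': array([[312.80605524,   0.        , 282.35285433],
       [  0.        , 312.80605524, 209.5193764 ],
       [  0.        ,   0.        ,   1.        ]]), 'tool_from_camera': array([[ 1.50835364e-03,  9.57148463e-01,  2.89593759e-01,
         7.77030088e-02],
       [ 9.99998841e-01, -1.38359508e-03, -6.35531590e-04,
        -2.49090435e-04],
       [-2.07617584e-04,  2.89594382e-01, -9.57149440e-01,
        -1.58655339e-01],
       [ 0.00000000e+00,  0.00000000e+00,  0.00000000e+00,
         1.00000000e+00]])}
0.15
```

View pics/scene0.png

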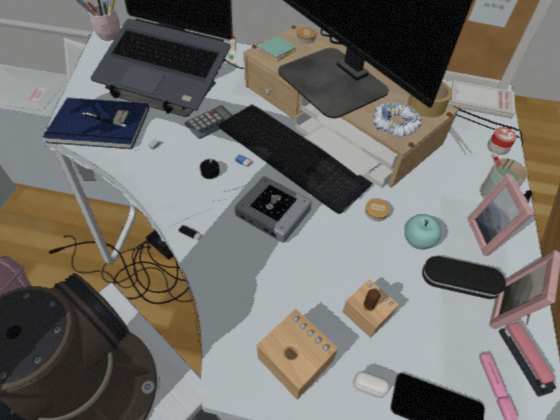

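View pics/top0.png

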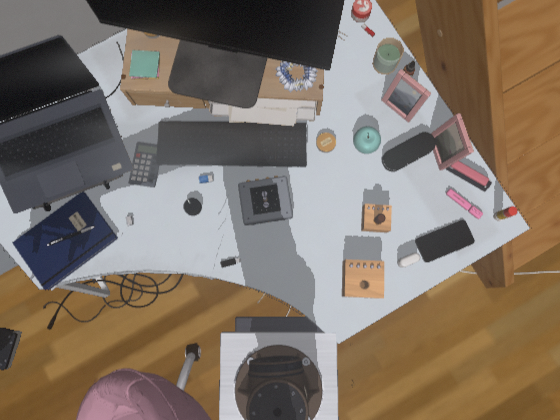

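View pics/wrist0.png

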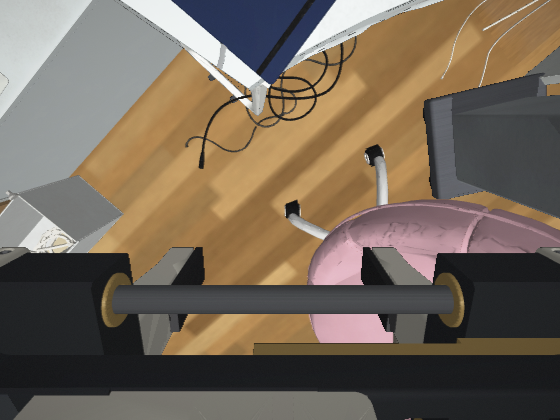

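```bash
cat > h.py <<'E'
import numpy as np, cv2
from scipy.spatial.transform import Rotation as R
from plant import ctrl, snapshot
def rot(a): return R.from_euler('xyz',a,degrees=True).as_matrix()
def cam(s,obs=None):
    if 'eye' in s: return s['mtx'],np.array(s['eye']),rot(s['attitude'])
    T=s['tool_from_camera'];Rt=rot(obs['orientation'])
    return s['mtx'],obs['tool_pos']+Rt@T[:3,3],Rt@T[:3,:3]
def unp(c,u,v,z):
    K,e,Rc=c; d=Rc@np.array([(u-K[0,2])/K[0,0],-(v-K[1,2])/K[1,1],-1.]); return e+d*(z-e[2])/d[2]
def prj(c,p):
    K,e,Rc=c; q=Rc.T@(np.asarray(p)-e); return np.array([K[0,2]-K[0,0]*q[0]/q[2],K[1,2]+K[1,1]*q[1]/q[2]])
def wrist(name):
    o=ctrl.get_obs(); s=snapshot('wrist'); cv2.imwrite(f'pics/{name}.png',s['image']); c=cam(s,o)
    import pickle; pickle.dump((c,s['image'],o),open(f'pics/{name}.pkl','wb')); return c,s['image'],o
def load(name):
    import pickle; return pickle.load(open(f'pics/{name}.pkl','rb'))
def crop(img,u0,v0,u1,v1,k,name):
    cv2.imwrite(f'pics/{name}.png',cv2.resize(img[v0:v1,u0:u1],None,fx=k,fy=k,interpolation=cv2.INTER_CUBIC))
E
python3 - <<'E'
from h import *
for n in ["scene","top"]:
    s=snapshot(n); c=cam(s); import pickle; pickle.dump((c,s['image'],None),open(f'pics/{n}0.pkl','wb'))
    print(n,'tcp',prj(c,[.152,.658,.227]),'base',prj(c,[0,0,0]))
    if n=='top':
        print('amp',unp(c,265,200,.046),'knob',unp(c,193,206,.014),'drv',unp(c,378,218,.06), 'bigblk',unp(c,364,280,.05))
        crop(s['image'],160,160,420,300,3,'topc')
    else:
        print('amp',unp(c,275,205,.046),'knob',unp(c,209,169,.014),'drv',unp(c,371,298,.1))
        crop(s['image'],190,140,320,240,6,'scA'); crop(s['image'],330,270,410,340,8,'scB')
E
```

```text
scene tcp [-51.22684796  87.4017521 ] base [ 90.35707474 390.6735943 ]
amp [0.5075911  0.02647119 0.046     ] knob [0.49515765 0.24356494 0.014     ] drv [ 0.44050177 -0.27413092  0.1       ]
top tcp [ -6.11215868 337.23565331] base [277.70643766 389.27127062]
amp [0.50981487 0.03448561 0.046     ] knob [0.49908189 0.24055362 0.014     ] drv [ 0.4562802  -0.27483782  0.06      ] bigblk [ 0.28912503 -0.23300006  0.05      ]
```

View pics/topc.png

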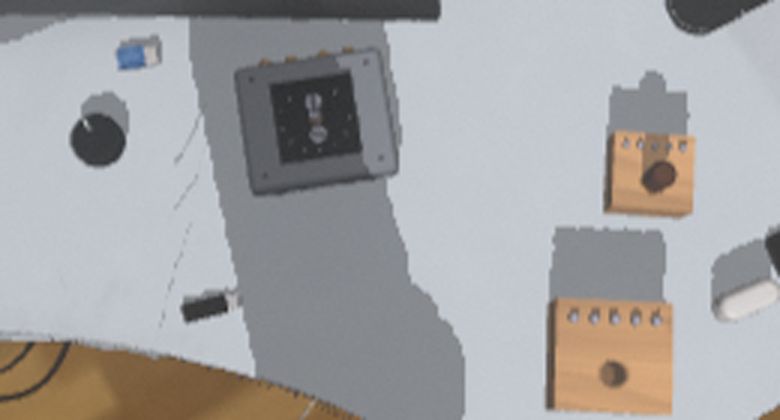

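View pics/scA.png

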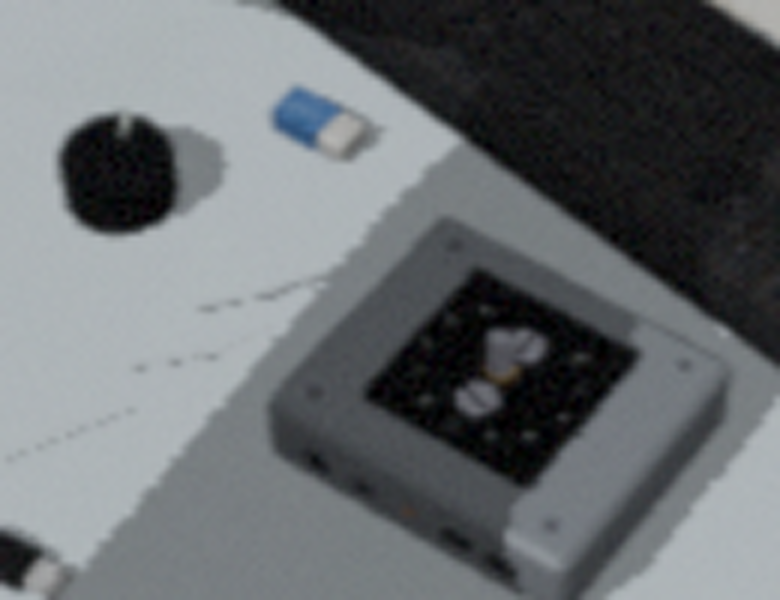

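View pics/scB.png

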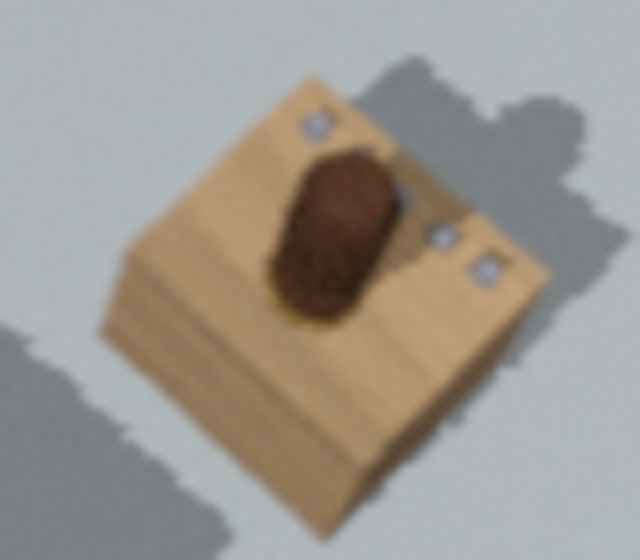

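```bash
R='[0.393,0.378,0.0,0,0,-0.228,1]'; python3 -m pendant '[[0.393,0.378,0,0,0,-0.228,1],[0.393,0.378,0,0,0,-0.228,1],[0.393,0.378,0,0,0,-0.228,1],[0.393,0.378,0,0,0,-0.228,1],[0.393,0.378,0,0,0,-0.228,1],[0.393,0.378,0,0,0,-0.228,1],[0.393,0.378,0,0,0,-0.228,1],[0.393,0.378,0,0,0,-0.228,1],[0.393,0.378,0,0,0,-0.228,1],[0.393,0.378,0,0,0,-0.228,1],[0.393,0.378,0,0,0,-0.228,1]]'
python3 - <<'E'
from h import *
c,im,o=wrist('w1'); print(o['clock'],o['tool_pos'],o['orientation'],o['joint_pos'])
print(prj(c,o['tool_pos']))
E
```

```text
clock: 1.62
tool_pos: [0.45, 0.2004, 0.2266]
orientation: [-180.0, -0.0, -0.0]
force: [-0.7, -0.2, -0.1]
opening: 0.0878
1.625 [0.44995498 0.20043682 0.22657399] [-1.79990346e+02 -1.39588758e-03 -4.66643589e-02] [ 4.69222653e+01  3.14593292e+00 -2.17087793e+01 -6.13628479e-03
 -6.51372783e+01  4.30336500e+01]
[282.85420322 260.63054416]
```

View pics/w1.png

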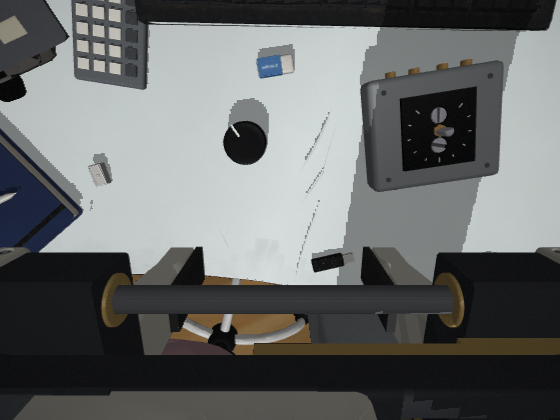

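Run:
```python
from h import *
c,im,o=load('w1'); crop(im,215,110,275,170,10,'c1');crop(im,390,80,490,180,7,'c2')
```

```text
(no output)
```

View pics/c1.png

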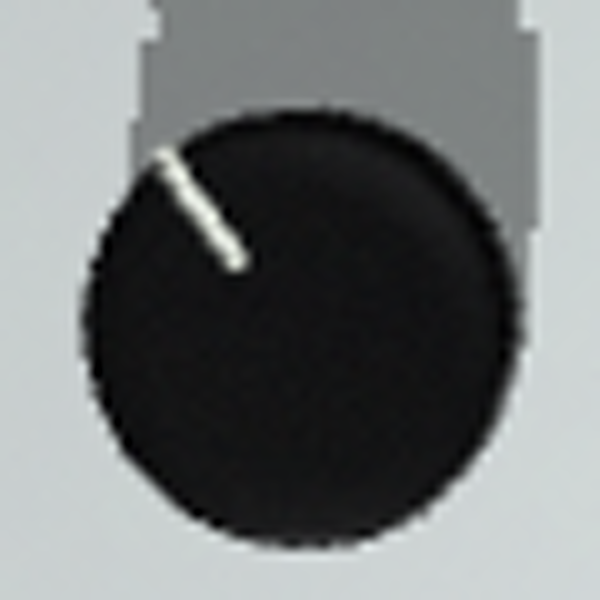

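View pics/c2.png

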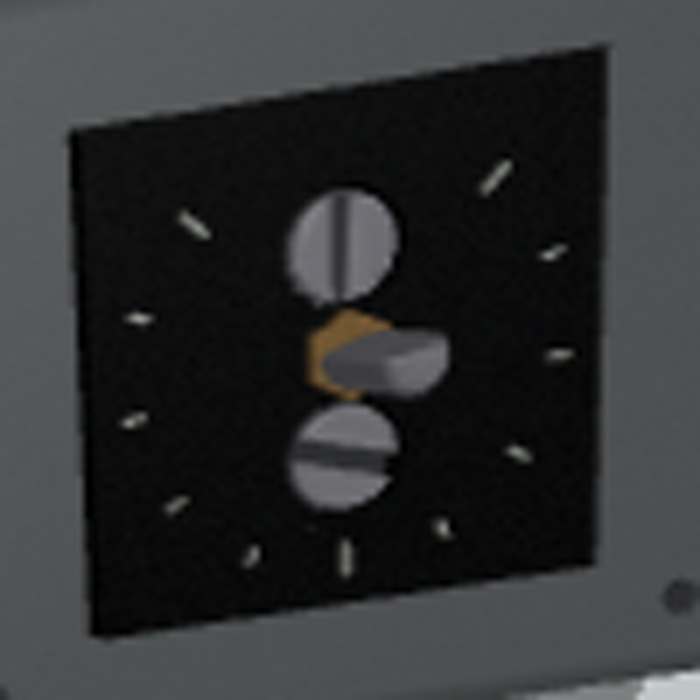

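```bash
python3 -m pendant '[[0.01,0.166,0.06,0,0,0,1],[0.01,0.166,0.06,0,0,0,1],[0.01,0.166,0.06,0,0,0,1],[0.01,0.166,0.06,0,0,0,1],[0.01,0.166,0.06,0,0,0,1]]'
python3 - <<'E'
from h import *
c,im,o=wrist('w2'); print(o['clock'],o['tool_pos'],o['orientation'],o['qvel'])
crop(im,210,60,350,200,5,'c3')
from h import *
c,im,o=load('w1')
p=[unp(c,231,124.8,.027),unp(c,239,136.8,.027)]; d=p[0]-p[1]; print('knob',p,np.degrees(np.arctan2(d[1],d[0])),unp(c,245.2,142.5,.02))
E
```

```text
clock: 2.3
tool_pos: [0.4603, 0.0355, 0.1669]
orientation: [-180.0, -0.0, 0.1]
force: [0.7, 1.3, 1.0]
opening: 0.0872
2.3 [0.46031926 0.03547406 0.16690501] [-1.79988580e+02 -3.88395304e-02  5.46150833e-02] [ 0.97503573 -0.11469145  0.57856424 -0.03173061 -0.0711945   0.12414173]
knob [array([0.517178  , 0.25752276, 0.027     ]), array([0.50423055, 0.24918712, 0.027     ])] 32.773645765366794 [0.4974021  0.24328168 0.02      ]
```

View pics/c3.png

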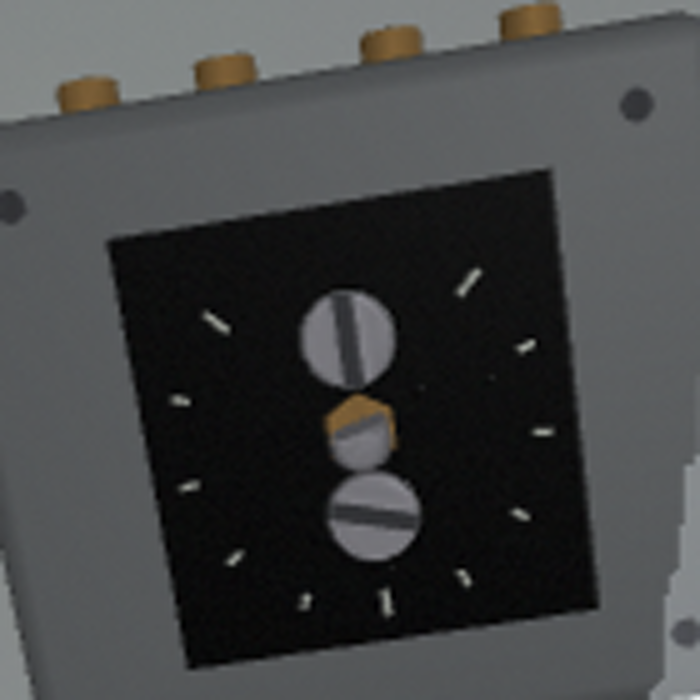

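View pics/w2.png

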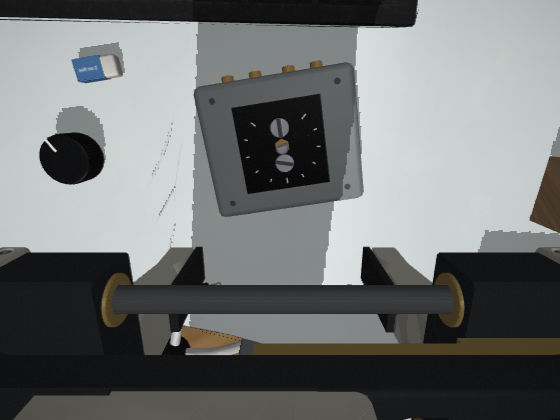

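Run:
```python
from h import *
c,im,o=load('w2')
f=lambda u,v,z=.046: unp(c,210+u/5,60+v/5,z)
ang=lambda d: np.degrees(np.arctan2(d[1],d[0]))
P=[f(*q) for q in [(108,241),(551,170),(598,607),(188,668)]]
print(P, sum(P)/4,'edges',[np.linalg.norm(P[i]-P[i-1]) for i in range(4)],[ang(P[i]-P[i-1]) for i in range(4)])
F=f(373,517);B=f(348,338); print('front',F,'back',B,'mid',(F+B)/2,ang(B-F),np.linalg.norm(B-F))
print('slot',ang(f(329,513)-f(418,521)))
a=f(331,440,.068);b=f(386,413,.068); print('flat normal',ang(a-b)-90, np.linalg.norm(a-b)); print('shaft',f(361,444,.068))
crop(im,265,130,300,160,20,'c4')
```

```text
[array([0.54349643, 0.079114  , 0.046     ]), array([0.55503216, 0.00417975, 0.046     ]), array([ 0.4803898 , -0.00716057,  0.046     ]), array([0.46879766, 0.06772079, 0.046     ])] [0.51192901 0.03596349 0.046     ] edges [np.float64(0.07556264165609285), np.float64(0.07581698714020438), np.float64(0.07549891172128867), np.float64(0.07577331641814229)] [np.float64(8.672039983109029), np.float64(-81.24832335949723), np.float64(-171.36118918416386), np.float64(98.79992142966078)]
front [0.49665401 0.03382206 0.046     ] back [0.52762349 0.03828925 0.046     ] mid [0.51213875 0.03605566 0.046     ] 8.208006771095887 0.03129000595817337
slot 85.00444433363738
flat normal 25.90832050223584 0.00989742091040547
shaft [0.51176717 0.0359948  0.068     ]
```

View pics/c4.png

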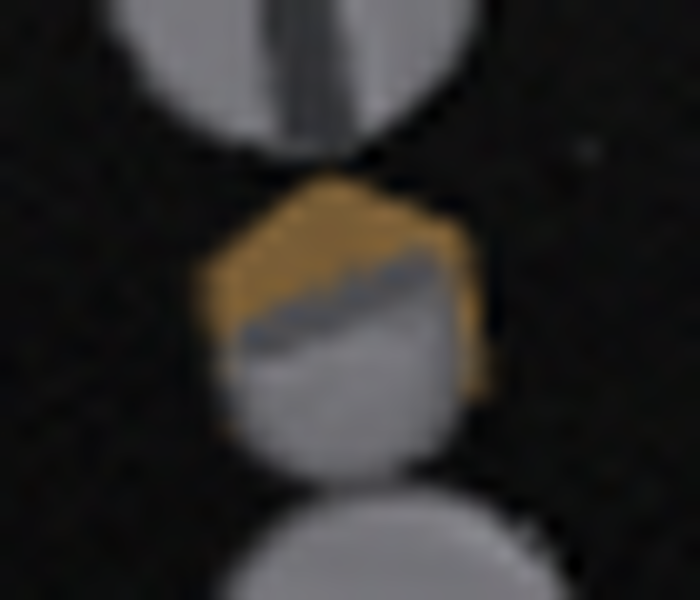

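```bash
python3 -m pendant '[[-0.05,0.305,-0.02,0,0,0,1],[-0.05,0.305,-0.02,0,0,0,1],[-0.05,0.305,-0.02,0,0,0,1],[-0.05,0.305,-0.02,0,0,0,1],[-0.05,0.305,-0.02,0,0,0,1],[-0.05,0.305,-0.02,0,0,0,1],[-0.05,0.305,-0.02,0,0,0,1]]'
python3 - <<'E'
from h import *
c,im,o=wrist('w3'); print(o['clock'],o['tool_pos'],o['orientation'],o['joint_pos'])
E
```

```text
clock: 3.22
tool_pos: [0.4106, -0.2698, 0.1867]
orientation: [-180.0, -0.0, 0.0]
force: [0.4, 0.3, -0.0]
opening: 0.0877
3.225 [ 0.41064534 -0.26975981  0.18669691] [-1.79994114e+02 -1.92721787e-02  3.41514222e-02] [-1.03315964e+01  4.93076412e+00 -2.52985147e+01 -1.07168343e-02
 -5.97528231e+01  1.00371146e+02]
```

View pics/w3.png

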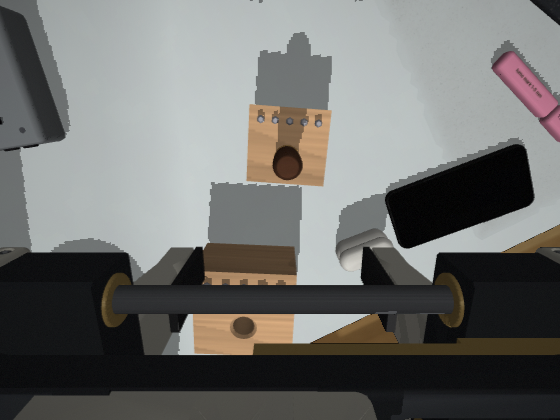

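Run:
```python
from h import *
c,im,o=load('w3'); crop(im,240,95,340,195,7,'c5')
```

```text
(no output)
```

View pics/c5.png

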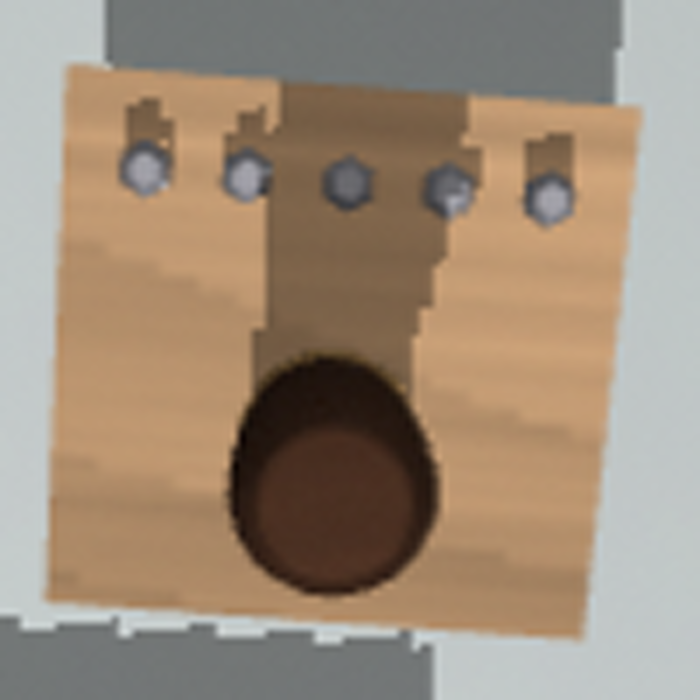

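Run:
```python
from h import *
c,im,o=load('w3')
f=lambda u,v,z: unp(c,240+u/7,95+v/7,z)
print(f(335,508,.105),f(334,491,.097))
C=[f(*q,.05) for q in [(67,65),(640,108),(583,638),(46,602)]]
print(C,sum(C)/4,[np.linalg.norm(C[i]-C[i-1]) for i in range(4)])
print('l/r',f(230,491,.097)-f(438,491,.097))
```

```text
[ 0.44953703 -0.27366111  0.105     ] [ 0.45018362 -0.27367925  0.097     ]
[array([ 0.49747141, -0.23997218,  0.05      ]), array([ 0.49238242, -0.31351892,  0.05      ]), array([ 0.42273418, -0.30897094,  0.05      ]), array([ 0.42762596, -0.23512182,  0.05      ])] [ 0.46005349 -0.27439597  0.05      ] [np.float64(0.07001366582851318), np.float64(0.07372259209208244), np.float64(0.06979657633155154), np.float64(0.074010959390532)]
l/r [-4.89965263e-05  2.36350008e-02  0.00000000e+00]
```

```bash
python3 -m pendant '[[0.0394,0.004,0.03,0,0,0,1],[0.0394,0.004,0.07,0,0,0,1],[0.0394,0.004,0.119,0,0,0,1],[0.0394,0.004,0.119,0,0,0,1],[0.0394,0.004,0.119,0,0,0,1],[0.0394,0.004,0.119,0,0,0,-1],[0.0394,0.004,0.119,0,0,0,-1],[0.0394,0.004,0.119,0,0,0,-1],[0.0394,0.004,0.119,0,0,0,-1]]'
python3 - <<'E'
from h import *
c,im,o=wrist('w4'); print(o['clock'],o['tool_pos'],o['orientation'],o['opening'],o['force'])
E
```

```text
clock: 4.4
tool_pos: [0.4495, -0.2746, 0.0679]
orientation: [180.0, -0.0, -0.0]
force: [0.2, 0.0, 0.4]
opening: 0.0531
4.4 [ 0.44947628 -0.27458429  0.06790133] [ 1.79994217e+02 -3.13559849e-02 -3.01979805e-03] 0.05313168309850573 [0.18441403 0.00201545 0.38565983]
```

View pics/w4.png

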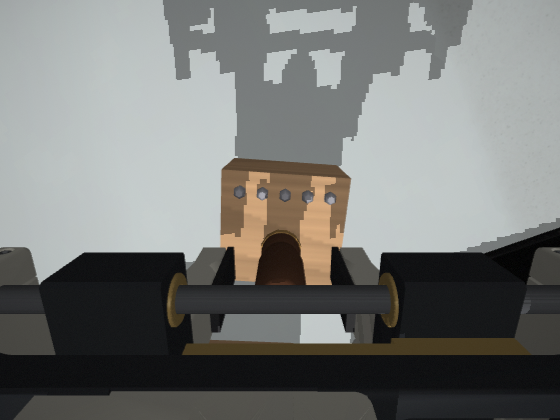

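```bash
python3 -m pendant '[[0,0,0,0,0,0,-1],[0,0,0,0,0,0,-1],[0,0,0,0,0,0,-1],[0,0,0,0,0,0,-1],[0,0,0,0,0,0,-1]]'; python3 -m pendant '[[0,0,0,0,0,0,-1]]'
```

```text
clock: 5.08
tool_pos: [0.4494, -0.2744, 0.0675]
orientation: [-180.0, 0.0, 0.0]
force: [-0.1, 0.3, -1.2]
opening: 0.0234
clock: 5.2
tool_pos: [0.4494, -0.2744, 0.0675]
orientation: [-180.0, 0.0, 0.0]
force: [-0.5, 0.3, 0.7]
opening: 0.0234
```

```bash
python3 -m pendant '[[0,0,-0.01,0,0,0,-1],[0,0,-0.03,0,0,0,-1],[0,0,-0.05,0,0,0,-1],[0,0,-0.085,0,0,0,-1],[0,0,-0.12,0,0,0,-1],[0,0,-0.15,0,0,0,-1],[0,0,-0.15,0,0,0,-1]]'
python3 - <<'E'
from h import *
c,im,o=wrist('w5'); print(o['clock'],o['tool_pos'],o['orientation'],o['opening'],o['force'])
s=snapshot('scene');cv2.imwrite('pics/s5.png',s['image']);
Rt=rot(o['orientation'])
cs=cam(s)
g=o['tool_pos']; print(prj(cs,g), prj(cs,g-[0,0,.061]), prj(c,g-[0,0,.061]), prj(c,g+[0,0,.019]))
E
```

```text
clock: 6.08
tool_pos: [0.4508, -0.2749, 0.2209]
orientation: [179.9, -0.3, 0.0]
force: [-0.5, 0.7, -1.4]
opening: 0.0234
6.075 [ 0.45078864 -0.27492859  0.22089536] [ 1.79907112e+02 -3.11344483e-01  2.86057336e-02] 0.023380134431916756 [-0.4909734  0.7166301 -1.4178992]
[389.80760152 260.27509519] [381.65125146 278.69448842] [282.57163997 224.48920966] [282.98880868 277.41893931]
```

View pics/w5.png

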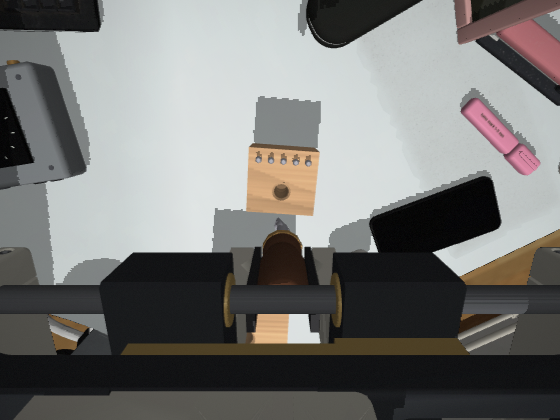

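View pics/s5.png

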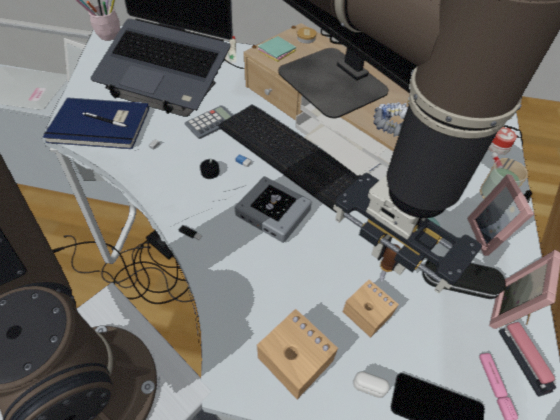

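Run:
```python
from h import *
c,im,o=load('w5'); crop(im,250,170,320,240,10,'c6')
im=cv2.imread('pics/s5.png'); crop(im,355,240,415,300,10,'c7')
```

```text
(no output)
```

View pics/c6.png

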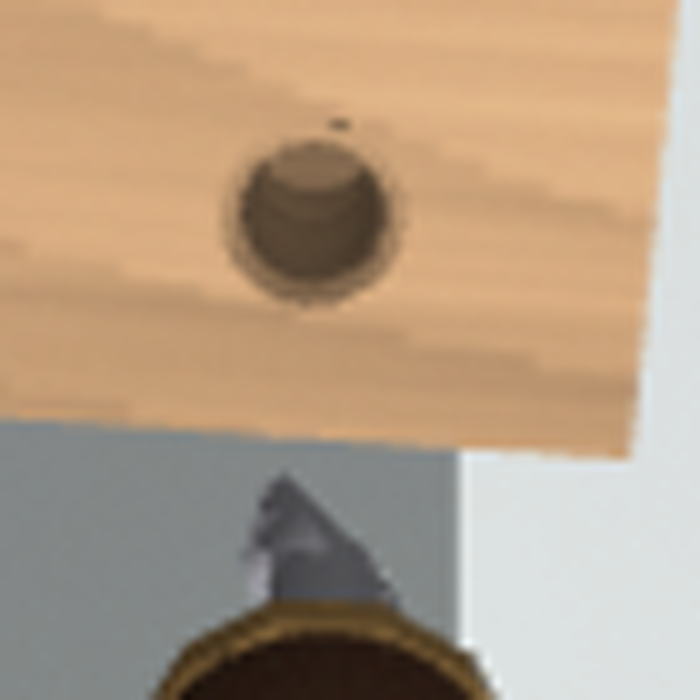

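View pics/c7.png

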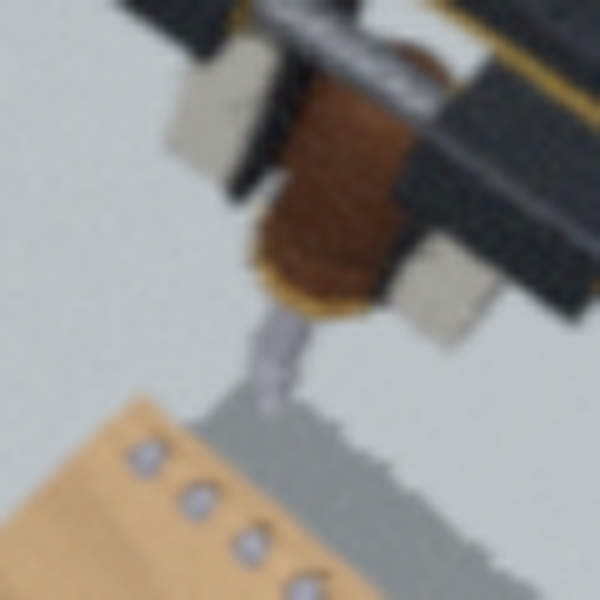

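```bash
cat > ov.py <<'E'
from h import *
def overlay(name,angs,u0,v0,u1,v1,k,out,tip,axis=None):
    c,im,o=load(name); outs=[]
    for a in angs:
        b=cv2.resize(im[v0:v1,u0:u1],None,fx=k,fy=k,interpolation=cv2.INTER_CUBIC)
        w=np.array([np.cos(np.radians(a)),np.sin(np.radians(a)),0]); t=np.array([-w[1],w[0],0])
        P=lambda p:tuple(int(x) for x in ((prj(c,p)-[u0,v0]+.5)*k))
        def rect(h,W,T): return [P(tip+[0,0,h]+s1*w*W/2+s2*t*T/2) for s1,s2 in((1,1),(1,-1),(-1,-1),(-1,1))]
        r0=rect(0,.010,.0022);r1=rect(.004,.010,.0022);r2=rect(.012,.010,.006)
        for r,col in((r0,(0,0,255)),(r1,(0,255,0)),(r2,(255,0,0))):
            cv2.polylines(b,[np.array(r)],True,col,1)
        for i in range(4): cv2.line(b,r0[i],r1[i],(0,255,255),1);cv2.line(b,r1[i],r2[i],(0,255,255),1)
        cv2.putText(b,str(a),(5,20),0,.7,(0,0,255),2); outs.append(b)
    cv2.imwrite(f'pics/{out}.png',np.hstack(outs))
E
python3 - <<'E'
from ov import *
c,im,o=load('w5')
overlay('w5',[15,27,40],262,205,297,240,7,'ov1',o['tool_pos']-[0,0,.061])
# vertical ratio
f=lambda u,v,z: unp(c,250+u/10,170+v/10,z)
print('hole',f(313,218,.05))
E
```

```text
hole [ 0.44980639 -0.27384075  0.05      ]
```

View pics/ov1.png

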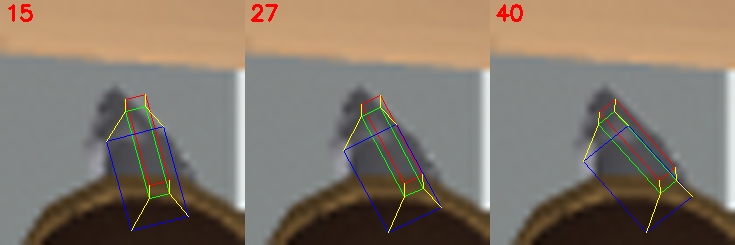

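Run:
```python
from ov import *
c,im,o=load('w5')
overlay('w5',[33,40,47],262,205,297,240,7,'ov2',o['tool_pos']-[0,0,.061]+[.0012,.001,0])
a=cv2.imread('pics/ov2.png'); cv2.imwrite('pics/ov2.png',a)
crop(im,268,210,297,236,24,'c8')
```

```text
(no output)
```

View pics/ov2.png

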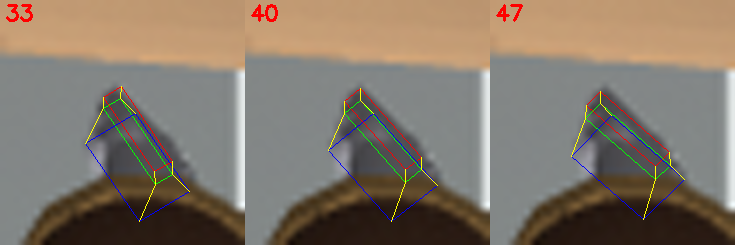

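View pics/c8.png

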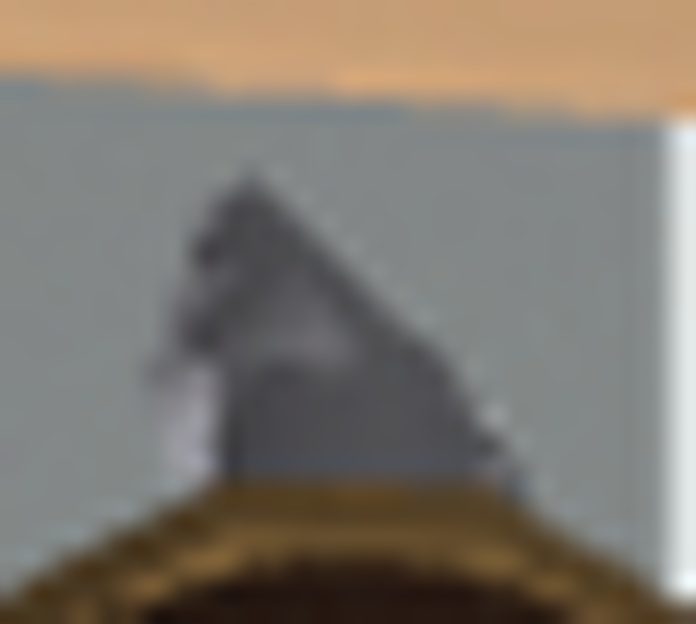

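```bash
python3 -m pendant '[[0.046,-0.308,0.03,0,0,-0.75,-1],[0.046,-0.308,0.03,0,0,-0.75,-1],[0.046,-0.308,0.03,0,0,-0.75,-1],[0.046,-0.308,0.03,0,0,-0.75,-1],[0.046,-0.308,0.03,0,0,-0.75,-1],[0.046,-0.308,0.076,0,0,-0.75,-1],[0.046,-0.308,0.076,0,0,-0.75,-1],[0.046,-0.308,0.076,0,0,-0.75,-1]]'
python3 - <<'E'
from h import *
c,im,o=wrist('w6'); print(o['clock'],o['tool_pos'],o['orientation'],o['opening'],o['force'],o['joint_pos'])
t=o['tool_pos']+[.0001,.0008,-.061]; print('tip',prj(c,t),'screw',prj(c,[.4967,.0337,.046]))
crop(im,232,160,332,260,7,'c9')
E
```

```text
clock: 7.18
tool_pos: [0.4956, 0.033, 0.1422]
orientation: [180.0, 0.0, 43.0]
force: [0.8, 0.3, -0.1]
opening: 0.0232
7.175 [0.49555989 0.03295247 0.14220793] [1.79979133e+02 4.85650061e-02 4.29666523e+01] 0.02319401525301288 [ 0.83207582  0.25838856 -0.06912849] [ 2.65494193e+01  8.07206967e+00 -2.82043634e+01  4.18332198e-02
 -5.37642615e+01  1.06392502e+02]
tip [282.50849967 223.77961471] screw [283.33189395 209.14212841]
```

View pics/c9.png

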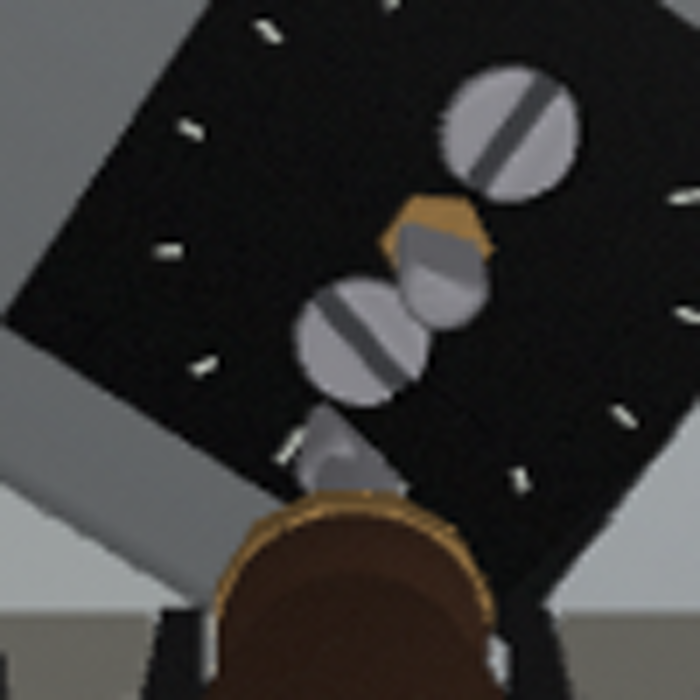

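View pics/w6.png

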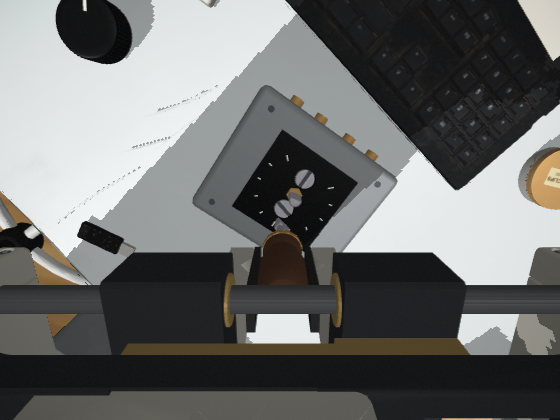

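```bash
python3 -m pendant '[[0.0007,0.0007,0.015,0,0,0,-1],[0.0007,0.0007,0.026,0,0,0,-1],[0.0007,0.0007,0.03,0,0,0,-1],[0.0007,0.0007,0.03,0,0,0,-1]]'
python3 - <<'E'
from h import *
c,im,o=wrist('w7'); print(o['clock'],o['tool_pos'],o['orientation'],o['opening'],o['force'])
crop(im,232,160,332,260,7,'c10')
E
```

```text
clock: 7.72
tool_pos: [0.4962, 0.0333, 0.1112]
orientation: [-180.0, 0.0, 43.0]
force: [0.3, 0.4, -1.0]
opening: 0.0233
7.725 [0.49617197 0.03331028 0.11118981] [-1.79988507e+02  4.88354173e-02  4.29751461e+01] 0.0232565118662298 [ 0.31801258  0.38404619 -0.98257805]
```

View pics/c10.png

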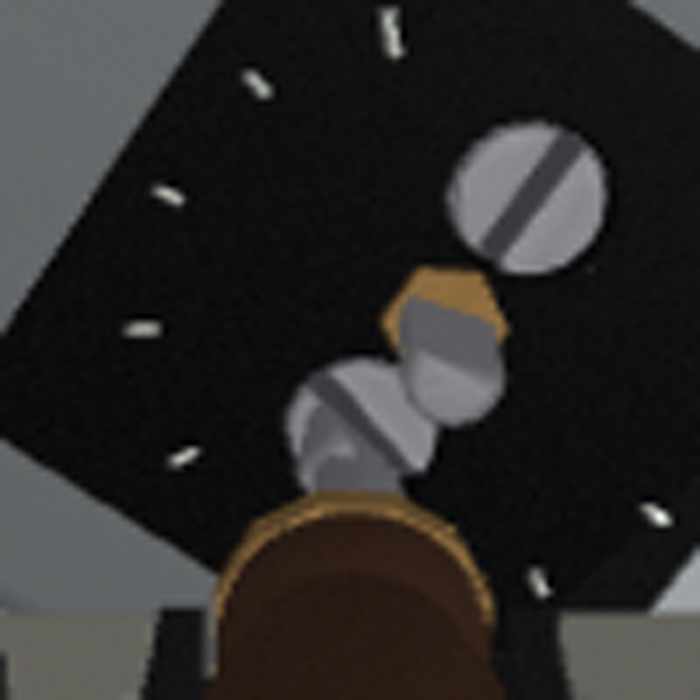

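```bash
python3 -m pendant '[[0.0002,0.0006,0.002,0,0,0,-1],[0.0002,0.0006,0.004,0,0,0,-1],[0.0002,0.0006,0.0055,0,0,0,-1],[0.0002,0.0006,0.0065,0,0,0,-1],[0.0002,0.0006,0.0065,0,0,0,-1]]'
python3 - <<'E'
from h import *
c,im,o=wrist('w8'); print(o['clock'],o['tool_pos'],o['orientation'],o['opening'],o['force'])
crop(im,232,160,332,260,7,'c11')
E
```

```text
clock: 8.4
tool_pos: [0.4969, 0.0332, 0.105]
orientation: [-180.0, 0.0, 43.0]
force: [-0.2, -0.1, -1.0]
opening: 0.0231
8.4 [0.49690001 0.03323592 0.10500565] [-1.79998796e+02  4.67550461e-03  4.29851985e+01] 0.023070046542363214 [-0.18212698 -0.05404921 -1.02642387]
```

View pics/c11.png

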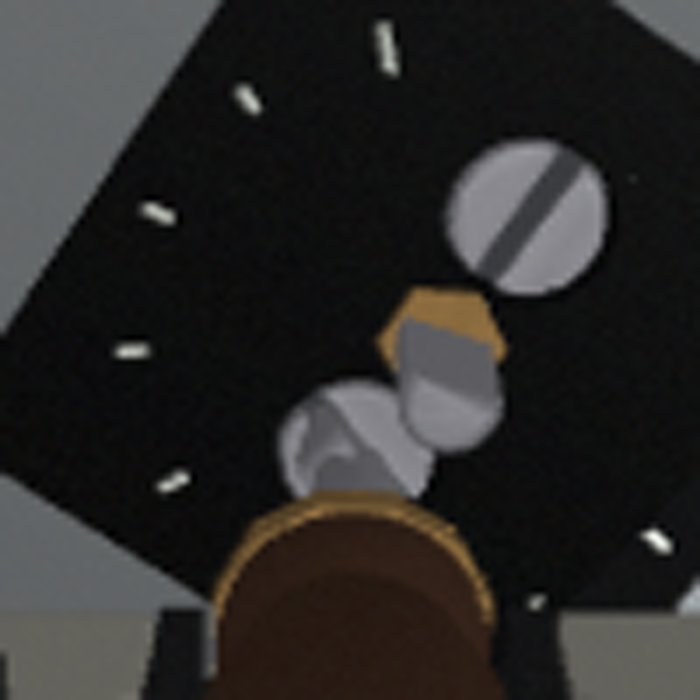

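```bash
python3 -m pendant '[[0,-0.0001,0,0,0,0.16,-1],[0,-0.0002,0,0,0,0.32,-1],[-0.0001,-0.0003,0,0,0,0.48,-1],[-0.0001,-0.0005,0,0,0,0.64,-1],[-0.0002,-0.0006,0,0,0,0.8,-1],[-0.0002,-0.0007,0,0,0,0.96,-1],[-0.0002,-0.0008,0,0,0,1.12,-1],[-0.0003,-0.0009,0,0,0,1.28,-1],[-0.0003,-0.001,0,0,0,1.44,-1],[-0.0003,-0.0011,0,0,0,1.55,-1],[-0.0003,-0.0011,0,0,0,1.55,-1]]'
python3 - <<'E'
from h import *
c,im,o=wrist('w9'); print(o['clock'],o['tool_pos'],o['orientation'],o['opening'],o['force'],o['moment'])
crop(im,232,160,332,260,7,'c12')
E
```

```text
clock: 9.82
tool_pos: [0.4966, 0.0344, 0.1052]
orientation: [-179.9, -0.0, -45.8]
force: [1.8, 2.7, -2.8]
opening: 0.0234
9.825 [0.49662465 0.03438151 0.10522724] [-1.79907514e+02 -1.88791339e-02 -4.57691633e+01] 0.023416184152983452 [ 1.78872845  2.66275375 -2.8361057 ] [ 1.07705003 -0.83671047  0.09622549]
```

View pics/c12.png

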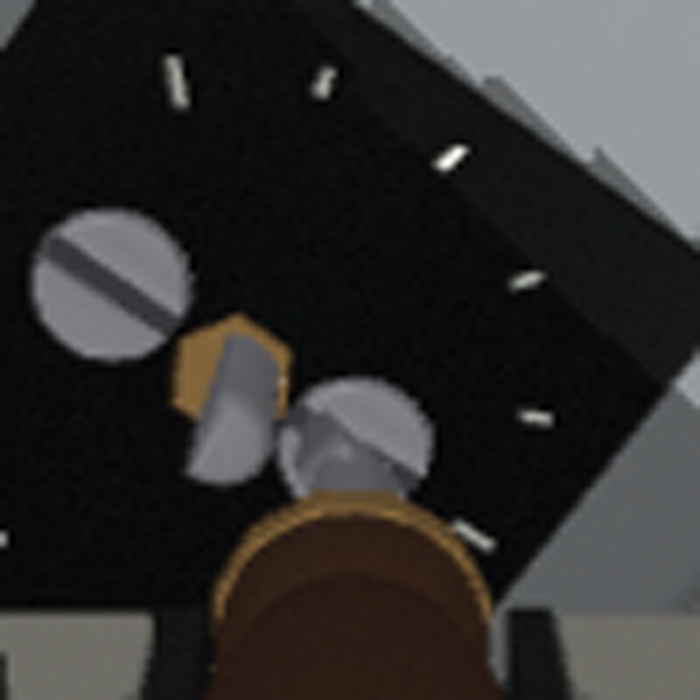

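```bash
python3 -m pendant '[[0,0,0,0,0,0.1,-1],[0,0,0,0,0,0.18,-1],[0,0,0,0,0,0.18,-1]]'
python3 - <<'E'
from h import *
c,im,o=wrist('w10'); print(o['clock'],o['tool_pos'],o['orientation'],o['opening'],o['force'],o['moment'])
crop(im,232,160,332,260,7,'c13')
E
```

```text
clock: 10.25
tool_pos: [0.4966, 0.0343, 0.1053]
orientation: [-179.9, -0.0, -56.0]
force: [1.9, 3.8, -2.0]
opening: 0.023
10.25 [0.49658502 0.03429651 0.10528274] [-1.79916749e+02 -7.26078162e-03 -5.59778229e+01] 0.023001962267602736 [ 1.94510008  3.80059594 -2.03716832] [ 1.47421297 -1.0835213   0.06430473]
```

View pics/c13.png

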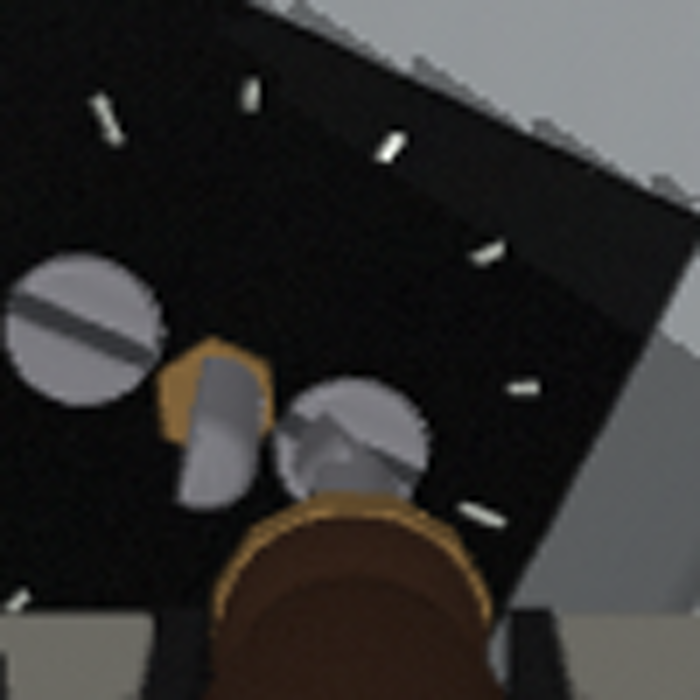

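Run:
```python
from h import *
c,im,o=load('w10')
f=lambda u,v,z=.046: unp(c,232+u/7,160+v/7,z)
A=lambda a,b: np.degrees(np.arctan2(*(f(*a)-f(*b))[1::-1]))
print(A((12,295),(150,360)),A((280,405),(425,475)), f(353,452),f(83,330))
crop(im,265,205,300,235,20,'c14')
```

```text
7.589504174158245 7.070416502232624 [0.49631671 0.03383998 0.046     ] [0.52703307 0.03845281 0.046     ]
```

View pics/c14.png

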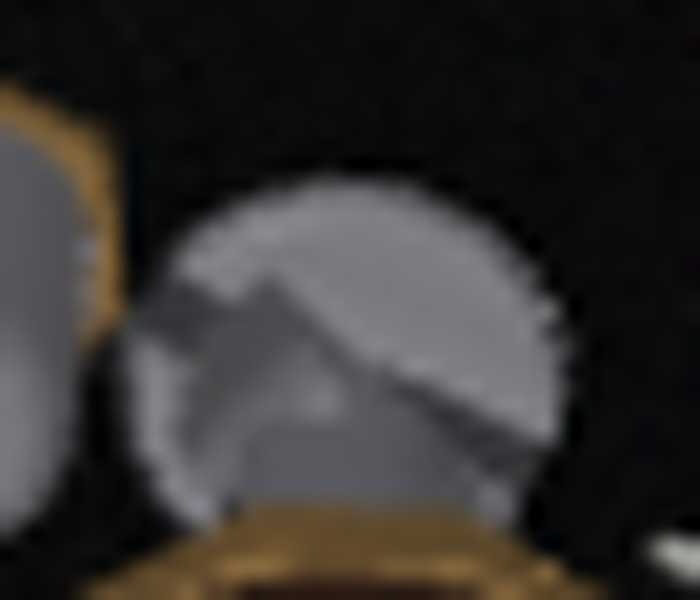

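```bash
python3 -m pendant '[[0,0,0,0,0,-0.08,-1],[0,0,0,0,0,-0.14,-1],[0,0,-0.01,0,0,-0.14,-1],[0,0,-0.03,0,0,-0.14,-1],[0,0,-0.07,0,0,-0.14,-1],[0,0,-0.1,0,0,-0.14,-1],[0,0,-0.1,0,0,-0.14,-1]]'
python3 - <<'E'
from h import *
c,im,o=wrist('w11'); print(o['clock'],o['tool_pos'],o['orientation'],o['opening'],o['force'],o['moment'])
crop(im,210,120,330,240,6,'c15')
s=snapshot('scene');crop(s['image'],200,130,300,230,6,'s11')
def tgt(p,yaw):
    Rt=rot(o['orientation']); d=Rt.T@(np.array(p)-o['tool_pos']); rv=R.from_matrix(Rt.T@rot([180,0,yaw])).as_rotvec(); print('shift',d.round(4),rv.round(3))
tgt([.4494,-.2744,.18],0)
E
```

```text
clock: 11.18
tool_pos: [0.4967, 0.0336, 0.208]
orientation: [-179.8, -0.1, -48.1]
force: [0.1, 0.6, -1.0]
opening: 0.0235
11.175 [0.49670028 0.03364232 0.20798856] [-1.79810127e+02 -1.04377001e-01 -4.81118345e+01] 0.023531023730968756 [ 0.12342211  0.56819444 -0.95683646] [0.10558581 0.02336537 0.00914646]
shift [0.1977 0.241  0.0276] [-0.002 -0.003 -0.84 ]
```

View pics/c15.png

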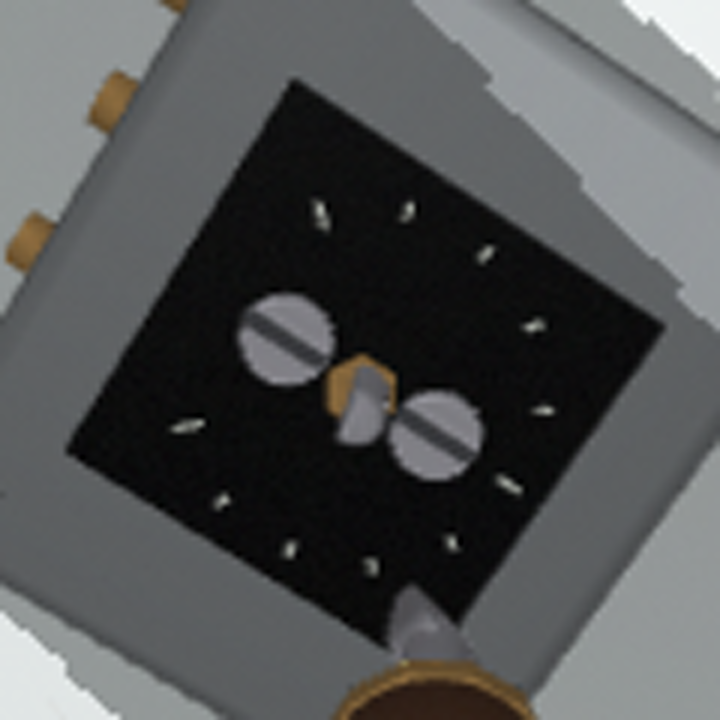

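View pics/s11.png

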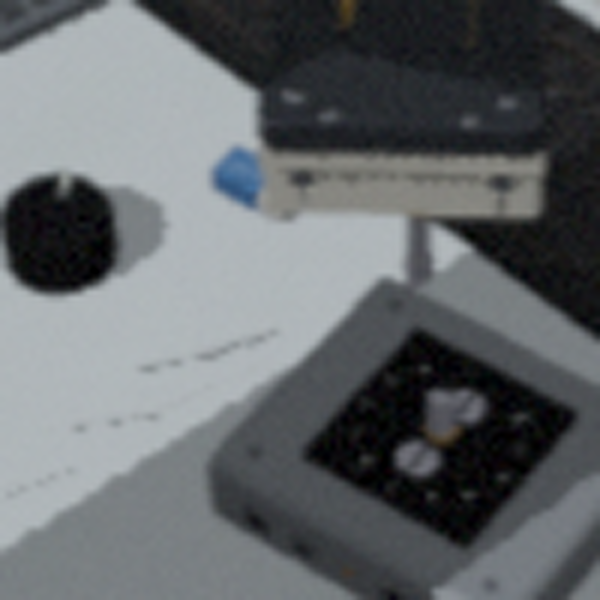

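```bash
python3 -m pendant '[[0.198,0.241,0.028,0,0,-0.84,-1],[0.198,0.241,0.028,0,0,-0.84,-1],[0.198,0.241,0.028,0,0,-0.84,-1],[0.198,0.241,0.028,0,0,-0.84,-1],[0.198,0.241,0.028,0,0,-0.84,-1],[0.198,0.241,0.028,0,0,-0.84,-1],[0.198,0.241,0.028,0,0,-0.84,-1]]'
python3 - <<'E'
from h import *
c,im,o=wrist('w12'); print(o['clock'],o['tool_pos'],o['orientation'],o['opening'],o['force'],o['moment'])
crop(im,250,170,320,240,10,'c16')
E
```

```text
clock: 12.15
tool_pos: [0.4466, -0.2764, 0.1751]
orientation: [-180.0, 0.2, -0.2]
force: [-0.5, -0.5, -1.2]
opening: 0.0233
12.15 [ 0.44656278 -0.27640868  0.17514495] [-179.95533554    0.24296813   -0.1976279 ] 0.023306475606240547 [-0.51597133 -0.48774124 -1.24269613] [ 0.06469287  0.00911686 -0.01840649]
```

View pics/c16.png

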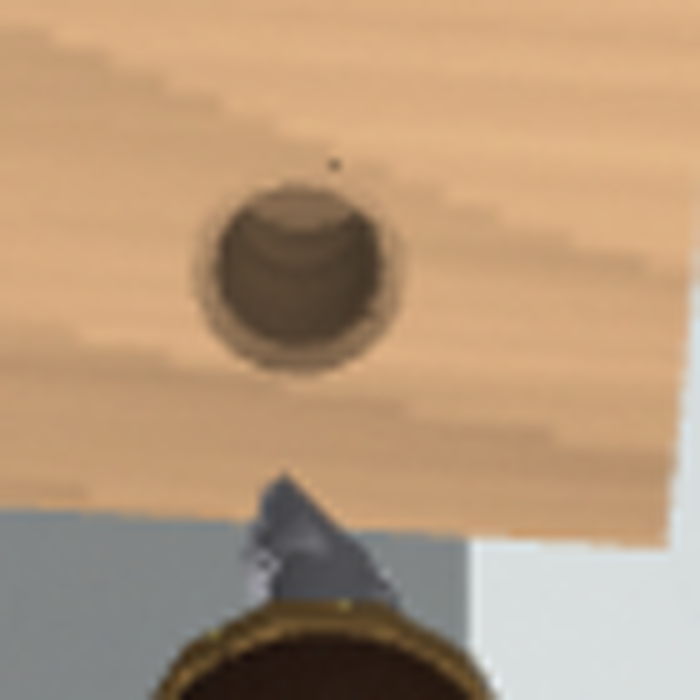

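```bash
python3 -m pendant '[[0,0,0,0,0,0,-1],[0,0,0,0,0,0,-1]]'
```

```text
clock: 12.45
tool_pos: [0.4488, -0.2736, 0.177]
orientation: [-180.0, 0.0, 0.1]
force: [0.1, 0.3, -0.3]
opening: 0.0233
```

```bash
python3 -m pendant '[[0.0006,0.0008,0.03,0,0,0,-1],[0.0006,0.0008,0.06,0,0,0,-1],[0.0006,0.0008,0.08,0,0,0,-1],[0.0006,0.0008,0.1,0,0,0,-1],[0.0006,0.0008,0.108,0,0,0,-1],[0.0006,0.0008,0.108,0,0,0,-1],[0.0006,0.0008,0.108,0,0,0,-1]]'
```

```text
clock: 13.32
tool_pos: [0.45, -0.2753, 0.0699]
orientation: [180.0, -0.1, 0.0]
force: [0.4, 0.4, -1.1]
opening: 0.0235
```

```bash
python3 -m pendant '[[0,0,0.002,0,0,0,-1],[0,0,0.002,0,0,0,-1],[0,0,0.002,0,0,0,0.2],[0,0,0.002,0,0,0,0.2],[0,0,0.002,0,0,0,0.2],[0,0,0.002,0,0,0,0.2],[0,0,0.002,0,0,0,0.2]]'
```

```text
clock: 14.2
tool_pos: [0.4493, -0.2753, 0.0671]
orientation: [180.0, 0.0, 0.0]
force: [0.3, 0.4, 0.2]
opening: 0.0525
```

```bash
python3 -m pendant '[[0,0,-0.03,0,0,0,0.5],[0,0,-0.07,0,0,0,0.8],[0,0,-0.11,0,0,0,1],[0,0,-0.11,0,0,0,1]]'
python3 - <<'E'
from h import *
c,im,o=wrist('w13'); print(o['clock'],o['tool_pos'],o['orientation'],o['opening'],o['force'])
def tgt(p,yaw):
    Rt=rot(o['orientation']); d=Rt.T@(np.array(p)-o['tool_pos']); rv=R.from_matrix(Rt.T@rot([180,0,yaw])).as_rotvec(); print('shift',d.round(4),rv.round(3))
tgt([.465,.243,.14],0); tgt([.465,.036,.18],0)
E
```

```text
clock: 14.7
tool_pos: [0.4513, -0.2759, 0.1805]
orientation: [179.9, -0.4, 0.0]
force: [0.9, 0.4, -0.2]
opening: 0.0854
14.7 [ 0.45125966 -0.27592958  0.18047547] [ 1.79891819e+02 -3.54126497e-01  3.66478156e-02] 0.08538208367200291 [ 0.93976443  0.44751627 -0.17964136]
shift [ 0.0138 -0.519   0.0396] [ 0.002 -0.006  0.001]
shift [ 0.0139 -0.3119 -0.    ] [ 0.002 -0.006  0.001]
```

View pics/w13.png

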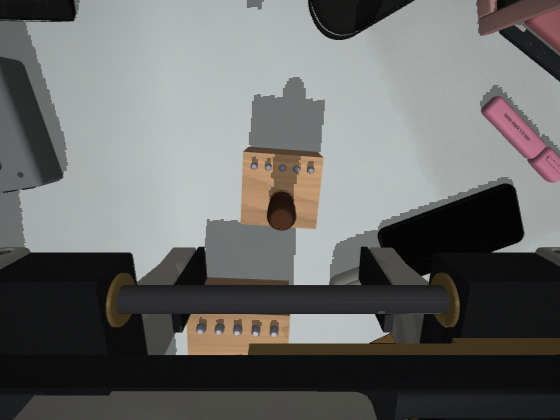

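```bash
python3 -m pendant '[[-0.017,-0.312,0,0,0,0,1],[-0.017,-0.312,0,0,0,0,1],[-0.017,-0.312,0,0,0,0,1],[-0.017,-0.312,0,0,0,0,1],[-0.017,-0.312,0.02,0,0,0,1],[-0.017,-0.312,0.06,0,0,0,1],[-0.017,-0.312,0.06,0,0,0,1],[-0.017,-0.312,0.06,0,0,0,1]]'
python3 - <<'E'
from h import *
c,im,o=wrist('w14'); print(o['clock'],o['tool_pos'],o['orientation'],o['opening'],o['force'])
print(prj(c,[.512,.036,.068]))
u,v=prj(c,[.512,.036,.068]).astype(int)
crop(im,u-25,v-25,u+25,v+25,14,'c17'); print(u-25,v-25)
s=snapshot('scene');crop(s['image'],330,270,410,340,8,'s14')
E
```

```text
clock: 15.75
tool_pos: [0.4325, 0.0362, 0.1175]
orientation: [180.0, 0.0, -0.0]
force: [0.7, -0.3, 0.2]
opening: 0.0876
15.75 [0.43245005 0.03617061 0.11751649] [ 1.79953966e+02  2.91219037e-02 -8.71084743e-03] 0.08758887565747493 [ 0.70174284 -0.28741299  0.2267982 ]
[283.14438326 111.90890674]
258 86
```

View pics/c17.png

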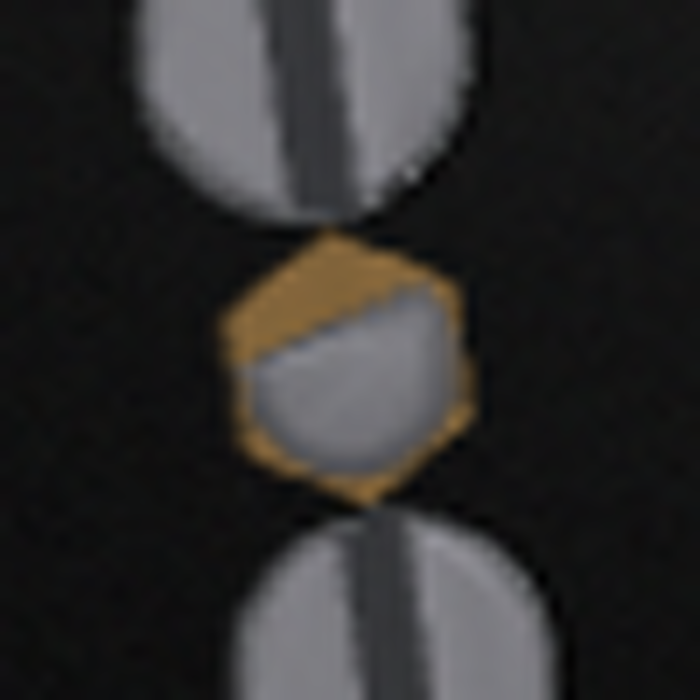

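View pics/s14.png

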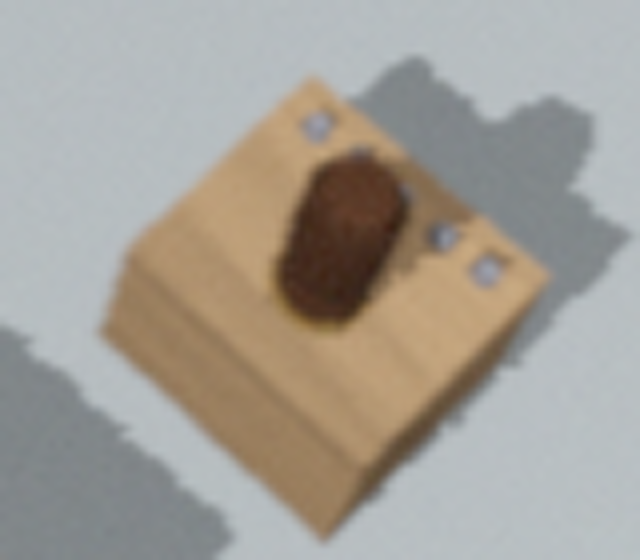

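```bash
python3 -m pendant '[[-0.0125,-0.207,0,0,0,0,1],[-0.0125,-0.207,0,0,0,0,1],[-0.0125,-0.207,0,0,0,0,1],[-0.0125,-0.207,0,0,0,0,1],[-0.0125,-0.207,0,0,0,0,1],[-0.0125,-0.207,0,0,0,0,1]]'
python3 - <<'E'
from h import *
c,im,o=wrist('w15'); print(o['clock'],o['tool_pos'],o['orientation'],o['opening'],o['force'],o['joint_pos'])
c2,_,_=load('w14'); print('shaft',unp(c2,282.6,111.6,.068))
u,v=prj(c,[.4974,.2433,.027]).astype(int)
crop(im,u-50,v-50,u+50,v+50,7,'c18'); print(u-50,v-50)
E
```

```text
clock: 16.6
tool_pos: [0.4198, 0.2425, 0.1173]
orientation: [-180.0, 0.0, -0.1]
force: [0.3, -0.9, 0.7]
opening: 0.0882
16.6 [0.41979288 0.24250386 0.11733034] [-1.79995480e+02  5.57358163e-03 -6.04021599e-02] 0.08822467628082073 [ 0.32610364 -0.85120953  0.71314317] [ 5.33127880e+01  8.63368360e+00 -3.13971664e+01 -9.36388519e-03
 -4.99688477e+01  3.66328324e+01]
shaft [0.51218679 0.03634608 0.068     ]
231 65
```

View pics/c18.png

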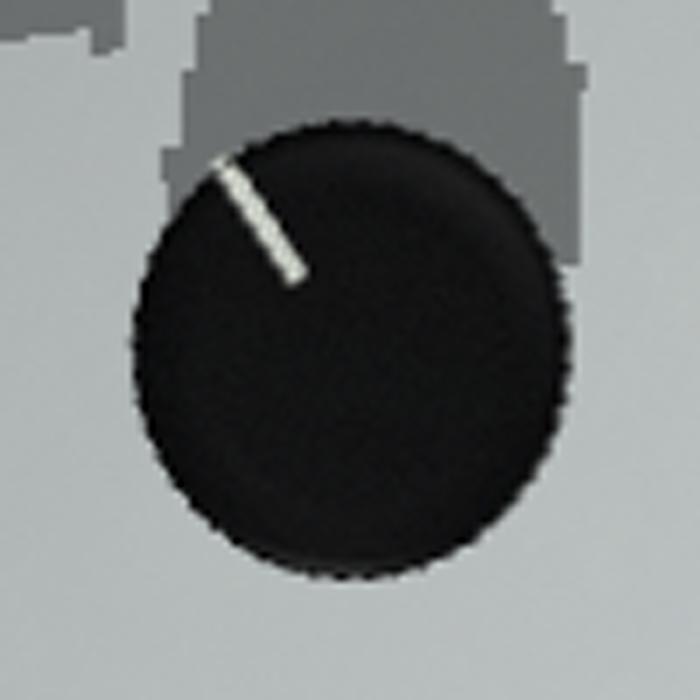

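View pics/w15.png

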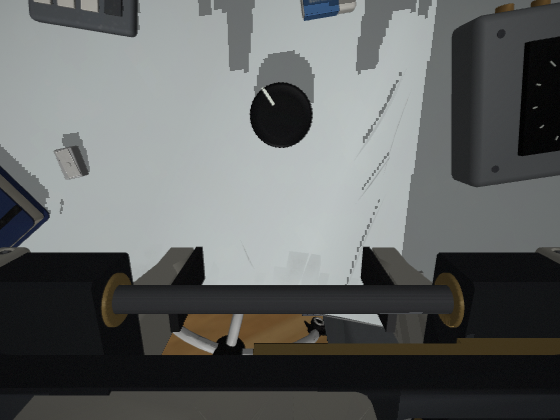

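Run:
```python
from h import *
c,im,o=load('w15')
f=lambda u,v,z:unp(c,231+u/7-.5,65+v/7-.5,z)
A=lambda d:np.degrees(np.arctan2(d[1],d[0]))
C=f(351,350,.025); print('knob',C,A(f(220,165,.027)-f(298,278,.027)),A(f(220,165,.027)-C))
c,_,_=load('w14'); g=lambda u,v:unp(c,258+u/14-.5,86+v/14-.5,.068)
print('shaft',A(g(245,362)-g(430,285))-90, A(g(300,20)-g(330,200)),'slot front',A(g(350,545)-g(385,690)))
def tgt(p,yaw):
    Rt=rot(o['orientation']); d=Rt.T@(np.array(p)-o['tool_pos']); rv=R.from_matrix(Rt.T@rot([180,0,yaw])).as_rotvec(); print('shift',d.round(4),rv.round(3))
tgt([C[0],C[1],.006],0)
```

```text
knob [0.49782752 0.24410988 0.025     ] 35.756818561605215 36.4539346078693
shaft 21.68567288159143 10.019195368386093 slot front 14.123803005865648
shift [ 0.078  -0.0017  0.1113] [-0.     0.    -0.001]
```

```bash
python3 -m pendant '[[0.05,-0.0017,0.0,0,0,0,1],[0.078,-0.0017,0.02,0,0,0,1],[0.078,-0.0017,0.05,0,0,0,1],[0.078,-0.0017,0.09,0,0,0,1],[0.078,-0.0017,0.112,0,0,0,1],[0.078,-0.0017,0.112,0,0,0,1],[0.078,-0.0017,0.112,0,0,0,1]]'
python3 - <<'E'
from h import *
c,im,o=wrist('w16'); print(o['clock'],o['tool_pos'],o['orientation'],o['opening'],o['force'])
E
```

```text
clock: 17.52
tool_pos: [0.4984, 0.2452, 0.0061]
orientation: [-180.0, -0.1, -0.0]
force: [0.2, -0.4, 0.7]
opening: 0.0878
17.525 [0.49841496 0.24518251 0.00613435] [-1.79960169e+02 -5.63099536e-02 -2.86376280e-02] 0.08780847727130034 [ 0.17281503 -0.44956112  0.74524753]
```

View pics/w16.png

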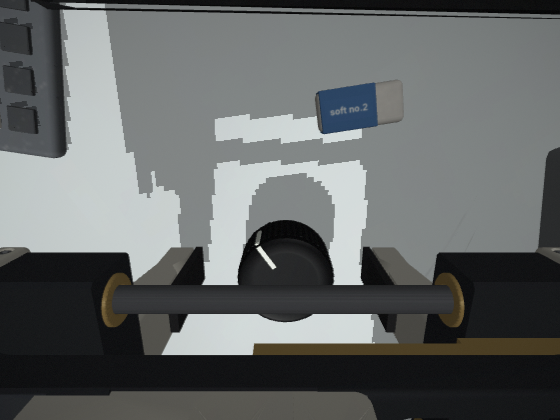

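```bash
python3 -m pendant '[[-0.0003,0.001,0.0015,0,0,0,1],[-0.0003,0.001,0.0015,0,0,0,-1],[-0.0003,0.001,0.0015,0,0,0,-1],[-0.0003,0.001,0.0015,0,0,0,-1],[-0.0003,0.001,0.0015,0,0,0,-1],[-0.0003,0.001,0.0015,0,0,0,-1],[-0.0003,0.001,0.0015,0,0,0,-1],[-0.0003,0.001,0.0015,0,0,0,-1]]'
python3 - <<'E'
from h import *
c,im,o=wrist('w17'); print(o['clock'],o['tool_pos'],o['orientation'],o['opening'],o['force'])
crop(im,210,200,350,340,5,'c19')
E
```

```text
clock: 18.58
tool_pos: [0.4974, 0.2444, 0.0035]
orientation: [180.0, 0.0, 0.0]
force: [-0.1, 0.6, -0.7]
opening: 0.0472
18.575 [0.49739373 0.24440101 0.00353902] [1.79996751e+02 2.67828728e-03 1.05535712e-02] 0.04715618614370099 [-0.09613135  0.59309564 -0.65817629]
```

View pics/c19.png

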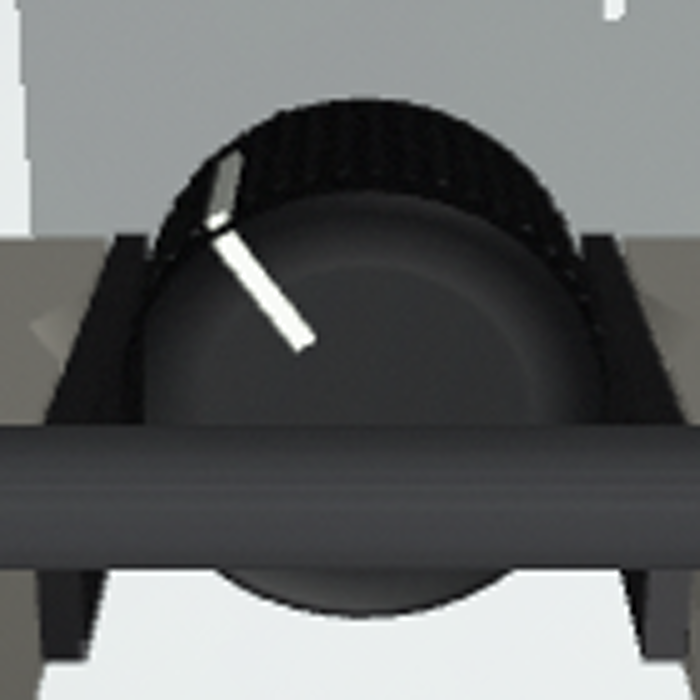

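Run:
```python
from h import *
c,im,o=load('w17')
f=lambda u,v,z:unp(c,210+u/5-.5,200+v/5-.5,z)
A=lambda d:np.degrees(np.arctan2(d[1],d[0]))
a=f(365,617,.026);b=f(370,192,.026);print(a,b,(a+b)/2)
p=f(222,235,.027);q=f(305,345,.027);print(p,q,A(p-q), A(q-o['tool_pos']),A(p-o['tool_pos']))
```

```text
[0.47343574 0.24457366 0.026     ] [0.52009375 0.24419129 0.026     ] [0.49676475 0.24438248 0.026     ]
[0.51615033 0.25804572 0.027     ] [0.5047464  0.25037823 0.027     ] 33.91512018380304 39.108785445457755 36.03447227182385
```

```bash
python3 -m pendant '[[0,0,-0.04,0,0,0,-1],[0,0,-0.0915,0,0,0,-1],[0.0148,0.06,-0.0915,0,0,0.08,-1],[0.0148,0.12,-0.0915,0,0,0.16,-1],[0.0148,0.17,-0.0915,0,0,0.237,-1],[0.0148,0.2082,-0.0915,0,0,0.237,-1],[0.0148,0.2082,-0.0915,0,0,0.237,-1],[0.0148,0.2082,-0.0915,0,0,0.237,-1],[0.0148,0.2082,-0.0915,0,0,0.237,-1]]'
python3 - <<'E'
from h import *
c,im,o=wrist('w18'); print(o['clock'],o['tool_pos'],o['orientation'],o['opening'],o['force'])
s=snapshot('scene');crop(s['image'],230,150,330,250,7,'s18')
def tgt(p,yaw):
    Rt=rot(o['orientation']); d=Rt.T@(np.array(p)-o['tool_pos']); rv=R.from_matrix(Rt.T@rot([180,0,yaw])).as_rotvec(); print('shift',d.round(4),rv.round(3))
tgt([.5122,.0362,.0750],-13.6)
E
```

```text
clock: 19.75
tool_pos: [0.5124, 0.0371, 0.0951]
orientation: [-180.0, -0.0, -13.5]
force: [0.4, -0.5, -0.9]
opening: 0.0472
19.75 [0.51240386 0.03706162 0.09506184] [-1.79993598e+02 -6.69381825e-03 -1.35090958e+01] 0.04723560781396703 [ 0.43726919 -0.46702393 -0.93783708]
shift [0.     0.0009 0.0201] [-0.    -0.     0.002]
```

View pics/w18.png

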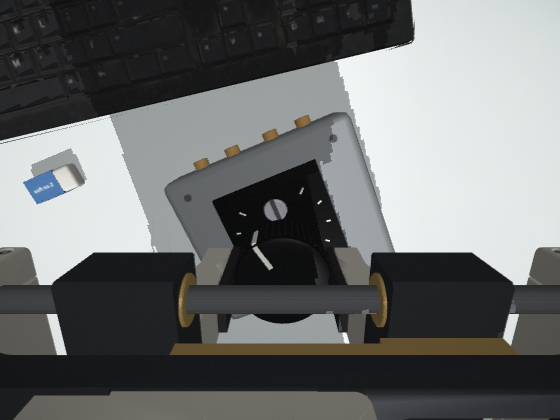

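View pics/s18.png

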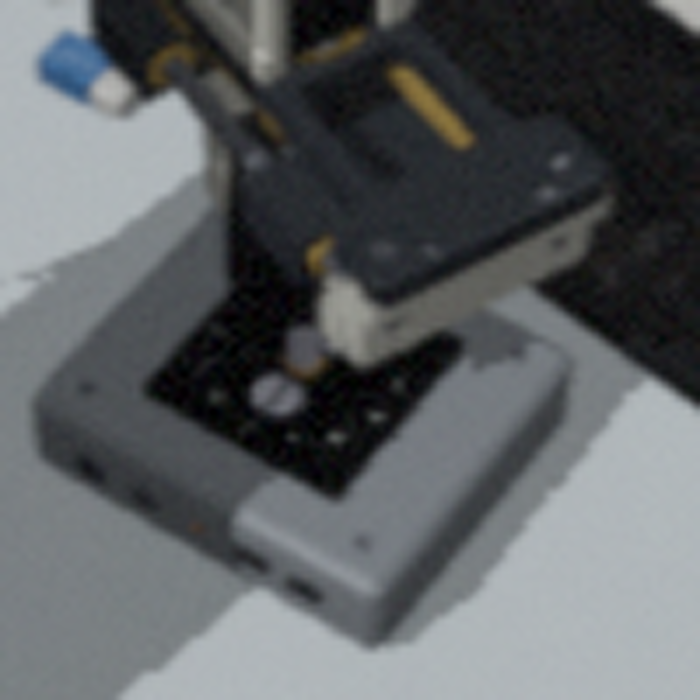

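```bash
python3 -m pendant '[[0,0.0009,0.01,0,0,0,-1],[0,0.0009,0.02,0,0,0,-1],[0,0.0009,0.024,0,0,0,-1],[0,0.0009,0.026,0,0,0,-1],[0,0.0009,0.026,0,0,0,-1]]'
```

```text
clock: 20.48
tool_pos: [0.5121, 0.0353, 0.069]
orientation: [180.0, 0.0, -13.6]
force: [0.3, 0.5, -1.1]
opening: 0.0472
```

```bash
python3 -m pendant '[[0,-0.0005,0.001,0,0,0,-1],[0,-0.0005,0.003,0,0,0,-1],[0,-0.0005,0.004,0,0,0,-1],[0,-0.0005,0.004,0,0,0,-1]]'
```

```text
clock: 20.98
tool_pos: [0.5121, 0.0358, 0.065]
orientation: [180.0, 0.0, -13.6]
force: [0.4, 0.5, -1.0]
opening: 0.0473
```

```bash
python3 -m pendant '[[0,0,0.002,0,0,0,-1],[0,0,0.004,0,0,0,-1],[0,0,0.006,0,0,0,-1],[0,0,0.0075,0,0,0,-1],[0,0,0.0075,0,0,0,-1]]'
python3 - <<'E'
from h import *
c,im,o=wrist('w19'); print(o['clock'],o['tool_pos'],o['force'])
crop(im,210,180,350,340,5,'c20')
s=snapshot('scene');crop(s['image'],230,150,330,250,7,'s19')
E
```

```text
clock: 21.6
tool_pos: [0.5121, 0.0358, 0.0574]
orientation: [180.0, 0.0, -13.6]
force: [-1.1, 0.5, -0.3]
opening: 0.047
21.6 [0.51210658 0.03580702 0.05741395] [-1.07335791  0.47502193 -0.3178014 ]
```

View pics/c20.png

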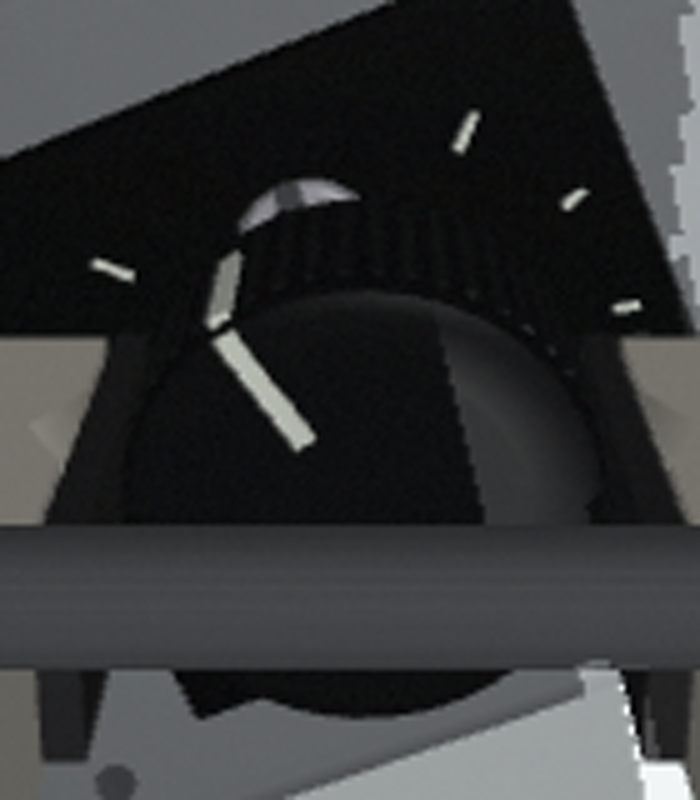

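View pics/s19.png

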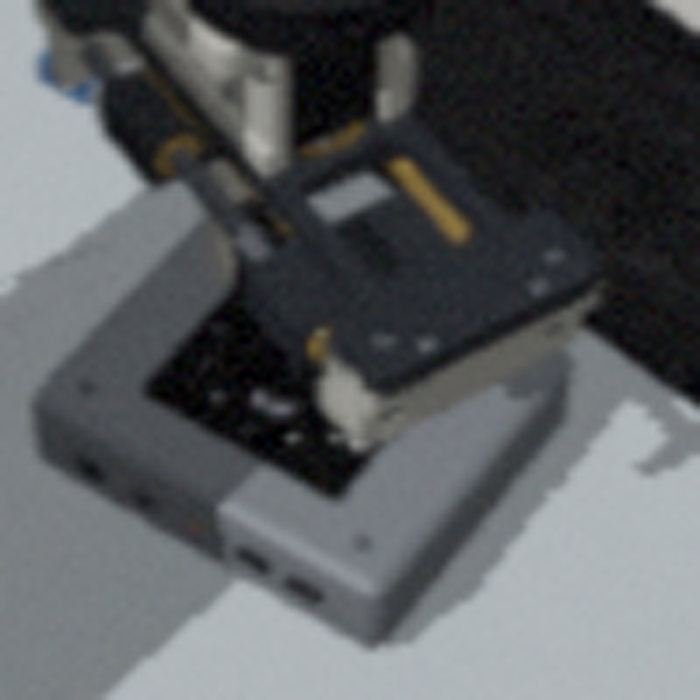

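```bash
python3 -m pendant '[[0,0,0.001,0,0,0,-1],[0,0,0.001,0,0,0,-1],[0,0,0.003,0,0,0,-1],[0,0,0.003,0,0,0,-1]]'
```

```text
clock: 22.2
tool_pos: [0.5123, 0.0359, 0.0547]
orientation: [-180.0, -0.0, -13.6]
force: [-1.2, 0.2, 3.5]
opening: 0.0471
```

```bash
python3 -m pendant '[[0,0,0.001,0,0,0,-1],[0,0,0.002,0,0,0,-1],[0,0,0.002,0,0,0,-1],[0,0,0.002,0,0,0,-1]]'; python3 -m pendant '[[0,0,0.001,0,0,0,-1],[0,0,0.001,0,0,0,-1],[0,0,0.001,0,0,0,-1]]'
```

```text
clock: 22.7
tool_pos: [0.5123, 0.0359, 0.0527]
orientation: [-180.0, -0.0, -13.6]
force: [-2.0, -0.6, 5.6]
opening: 0.0478
clock: 23.08
tool_pos: [0.5124, 0.0359, 0.0522]
orientation: [-180.0, -0.0, -13.6]
force: [-3.3, 1.0, 8.7]
opening: 0.0477
```

```bash
python3 -m pendant '[[0,0,0.001,0,0,0,-1],[0,0,0.001,0,0,0,-1],[0,0,0.001,0,0,0,-1]]'
python3 - <<'E'
from h import *
c,im,o=wrist('w20'); print(o['clock'],o['tool_pos'],o['force'],o['moment'])
crop(im,210,180,350,340,5,'c21')
s=snapshot('scene');cv2.imwrite('pics/s20.png',s['image'])
E
```

```text
clock: 23.45
tool_pos: [0.5125, 0.0358, 0.0519]
orientation: [-180.0, -0.1, -13.5]
force: [-5.1, -0.4, 17.0]
opening: 0.0472
23.45 [0.51252722 0.03583539 0.05185209] [-5.11866466 -0.37376379 17.03472209] [-0.02979353  2.02376206  0.00981435]
```

View pics/c21.png

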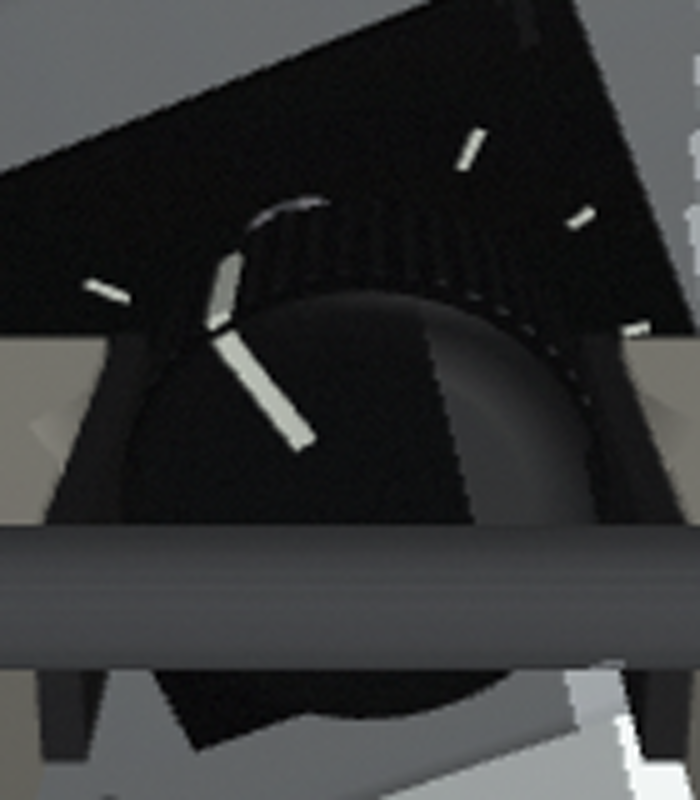

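View pics/s20.png

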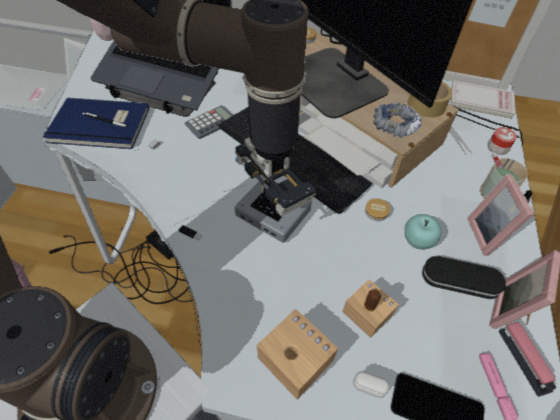

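```bash
python3 -m pendant '[[0,0,0,0,0,0,-1],[0,0,0,0,0,0,-1]]'; python3 -c "
from plant import ctrl
print(ctrl.close_job())"
```

```text
clock: 23.8
tool_pos: [0.5125, 0.0359, 0.0518]
orientation: [-180.0, -0.1, -13.5]
force: [-5.1, -0.0, 17.4]
opening: 0.0473
the job is handed in; nothing more can be done
None
```

I did all the steps and handed the job in at about 24 s, with the fingers still holding the knob pressed in. No verdict was reported, so this rests on my own checks.

- **Screw:** I turned the front screw clockwise with the driver until its slot lay parallel to the tight back screw's slot. The two read 7.1° and 7.6°, and both point at the shaft. I kept turning about 10° more and the slot stayed in line.
- **Driver:** The driver is back upright in its hole in the smaller block and released. The pictures look the same as at the start. The wrist height at release was within 0.4 mm of the grasp height.
- **Knob:** I gripped the knob with its pointer at about 35° and turned it about 13.5° to match the shaft flat at about 22°. It slid on with no noticeable force until the spring.
- **Press:** The push force went from 5.6 N to 8.7 N to 17 N as the tool moved less than 1 mm, which means the shaft is at its stop. The last hold read 17.4 N, steady, at a tool height of 51.8 mm. I expected about 52.5 mm, so the two agree to within 1 mm. The pointer did not shift in the grip.
- **Bystanders:** I never touched the tin, apple, eraser or USB stick. In the last scene picture the tin, apple and USB stick look unmoved. The gripper hid the eraser there; it was last seen in place as the knob reached the amplifier.

No check failed. One small disagreement was a sideways force of about 5 N at the end, with the tool shifted about 0.4 mm. I left both as they were.

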